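Make up two battery test kits

ROBOT

A 6-joint arm with a two-finger parallel gripper is mounted at the origin on the work surface. World frame = base frame: x ahead of the robot, y to its left, z up, the work surface at z = 0. Lengths are in m, angles in rad, forces in N, time in s.
With the tool pointing down it reaches from about 0.35 to 0.975 m from the base axis. Payload 4.9 kg.
Tool frame: the origin (TCP) lies between the finger pads; the fingertips stand 17 mm ahead of it and the grasp point (between the pads) lies 2 mm behind it; z points along the fingers, y is the line along which they close (so a half turn about z gives the same grasp; the last joint's range is limited). The gripper opens to 85 mm and grips with 20 to 120 N. Pads are 22 mm wide; open, the fingers measure 114 mm over their backs; the gripper's body (76 mm by 85 mm) begins 54 mm behind the grasp point. The pads swing forward as they close: fully open they stand 13 mm farther back than shut.
Start: joints at [-1.228, 0.053, 1.613, -0, 1.476, -0.119], TCP at [0.278, -0.56, 0.224] pointing down, gripper open.
Joint ranges: [-3.01, 3.01], [-1.01, 2.22], [0.06, 2.58], [-1.02, 4.17], [0.09, 2.62], [-3.14, 3.14]. Speed limits (rad/s): [2.57, 2.57, 3.14, 3.14, 3.14, 3.14].

INTERFACE

Orientations are given as a unit quaternion [x, y, z, w].
In Python, from bench import r gives the robot as it stands.
- The arm moves only by the shell command python3 -m jog 'ROWS' [FORCE]. ROWS is JSON, a list of rows, each an object of numbers: "wx", "wy", "wz": the turn, a rotation vector about the tool's x, y, z as a fraction of full scale; "dx", "dy", "dz": the shift along the tool's x, y, z as a fraction of full scale; "gripper": the gripper command: -1 is shut, 1 is fully open, values between are in proportion. In form: [{"wx": .., "wy": .., "wz": .., "dx": .., "dy": .., "dz": .., "gripper": ..}, ...]. A call has 1 to 5 rows; each row is the pose to reach, as a shift and turn from the pose commanded when the call began, along the tool's axes at that moment, turning the shorter way round; what a row does not reach only later rows make up. Full scale, the value 1, is 0.25 m for a shift and pi rad for a turn. A row lasts 1/12 s, in which the tool goes at most 41.7 mm and 7.16 degrees, less where a joint would pass 70% of its speed; a pose out of reach is approached as far as the arm can. A call with a number of a shift or a turn outside -1 to 1 is refused whole. A call with a gripper value outside its range is refused whole. The fingers move at their own pace and stop on an object; FORCE is the grip in N (left out, the last holds). Time passes only in rows, so rows that repeat a pose let the fingers close. It gives the time, the measured TCP pose, the force, the opening and the grip force at its end, in the units of the state.
- r.sense(): the state, without advancing time (a new reading comes with each control period).
- r.get_image(name): name is "side" or "top"; returns a dict with "color" (420x560x3 uint8, red, green, blue), "z_map" (420x560 float32, m along the optical axis (not along the pixel's ray), 0 where there is no reading), "mtx" (3x3 intrinsics, pixels), "extrinsics" (4x4, takes a point from world to camera coordinates). Camera axes: x right, y down, z forward; pixel columns grow to the right and rows downward; lengths in m; the calibration is good to about 2 mm. A picture is of the moment at which its call begins.
- r.finish_job(): hands the job in; it is judged then, once.
The state is a dict: "time_s": time; "q": joint angles; "qd": joint speeds; "tau": joint torques, N m; "position": TCP position; "ee_rot": TCP orientation; "force": force on the tool from outside, world axes, zero at the start; "moment": the same for the moment, N m; "finger_gap": finger opening in m; "finger_force": force on a finger pad.
Only numpy, scipy, OpenCV 4.12 (cv2) and the standard library are available. Lean on these libraries where they do the work, as an engineer would, in place of code of your own. Each camera call takes 0.05 s, during which the arm holds its last target. There are 200 camera calls.

TASK

Make up the two test kits, each thing standing upright in a tray pocket of its own. Blue tray: the red-capped test cell in the middle pocket, with the amber jar in one end pocket and the teal-filled jar in the other; yellow tray: the black-capped test cell in the middle pocket and the white bottle in either end pocket. Tip nothing over, set the things down gently rather than dropping them, and leave the whitish corked jar and the green-capped cell where they stand.

Things in the scene. Friction and masses are not known exactly. Their poses are not given: they have to be found in the camera images.
- amber_jar_center (a point): corked glass jar, solid amber-brown all round, diameter 44, straight side up to 56, brown cork on top, 84 high overall (sizes in mm). It is round and stands upright on the bench. The point is its centre, half-way up (42 mm above its underside), z up along its axis. Grip it round the straight side, at this height; a 15 N grip holds it.
- teal_jar_center (a point): corked jar filled to the neck with dark teal (blue-green) granules, diameter 44, straight side up to 56, brown cork on top, 84 high overall (sizes in mm). It is round and stands upright on the bench. The point is its centre, half-way up (42 mm above its underside), z up along its axis. Grip it round the straight side, at this height; a 15 N grip holds it.
- white_bottle_center (a point): opaque white plastic bottle with a blue screw cap, diameter 44, straight side up to 62, 84 high overall (sizes in mm). It is round and stands upright on the bench. The point is its centre, half-way up (42 mm above its underside), z up along its axis. Grip it round the straight side, at this height; a 15 N grip holds it.
- red_cell_center (a point): steel test cell: upright steel drum of diameter 40 and height 56 with a red band and a stepped red terminal cap on top, 76 high overall (sizes in mm). It is round and stands upright on the bench. The point is its centre, half-way up (38 mm above its underside), z up along its axis. Grip it round the straight side, at this height; a 15 N grip holds it.
- black_cell_center (a point): steel test cell like the red one, but with a black band and a black terminal cap: drum diameter 40, height 56, 76 high overall (sizes in mm). It is round and stands upright on the bench. The point is its centre, half-way up (38 mm above its underside), z up along its axis. Grip it round the straight side, at this height; a 15 N grip holds it.
- pale_jar_center (a point): corked jar filled to the neck with whitish granules, diameter 44, 84 high; not wanted in either kit, stays where it stands (sizes in mm). It is round and stands upright on the bench. The point is its centre, half-way up (42 mm above its underside), z up along its axis. Bystander.
- green_cell_center (a point): steel test cell with a green band and a green terminal cap, diameter 40, 76 high; not wanted in either kit, stays where it stands (sizes in mm). It is round and stands upright on the bench. The point is its centre, half-way up (38 mm above its underside), z up along its axis. Bystander.
- blue_tray: blue plastic kit tray, fixed to the bench, 70 mm (its x) by 202 mm (its y), 14 mm high, with three square pockets in a row along its y axis. Origin at the centre of its underside, z up. Each pocket is 62 by 62 mm inside; pocket centres at y = -66, 0 and +66 mm (x = 0); pocket floor 4 mm above the bench, walls and dividers 4 mm thick and 10 mm higher than the pocket floor. One thing fits in each pocket.
- yellow_tray: yellow plastic kit tray, fixed to the bench, 70 mm (its x) by 202 mm (its y), 14 mm high, with three square pockets in a row along its y axis. Origin at the centre of its underside, z up. Each pocket is 62 by 62 mm inside; pocket centres at y = -66, 0 and +66 mm (x = 0); pocket floor 4 mm above the bench, walls and dividers 4 mm thick and 10 mm higher than the pocket floor. One thing fits in each pocket.

How it is judged:
At the end, for the whole second after the job is handed in: Each wanted thing in its pocket: within 14 mm of the pocket centre along both tray axes, on the pocket floor (height within 4 mm), upright within 0.1 rad, released, at rest; whitish jar and green-capped cell upright and within 25 mm of their start (x of red_cell_center in the frame of blue_tray between -0.014 and 0.014 m and z of red_cell_center in the frame of blue_tray between 0.038 and 0.046 m and y of red_cell_center in the frame of blue_tray between -0.014 and 0.014 m and angle between each of red_cell_center, amber_jar_center, teal_jar_center, black_cell_center, white_bottle_center, pale_jar_center, green_cell_center's own z axis and vertical below 0.1 rad and linear speed of each of red_cell, amber_jar, teal_jar, black_cell, white_bottle below 0.02 m/s and angular speed of each of red_cell, amber_jar, teal_jar, black_cell, white_bottle below 0.2 rad/s and x of amber_jar_center in the frame of blue_tray between -0.014 and 0.014 m and z of amber_jar_center in the frame of blue_tray between 0.042 and 0.05 m and (y of amber_jar_center in the frame of blue_tray between 0.052 and 0.08 m or y of amber_jar_center in the frame of blue_tray between -0.08 and -0.052 m) and x of teal_jar_center in the frame of blue_tray between -0.014 and 0.014 m and z of teal_jar_center in the frame of blue_tray between 0.042 and 0.05 m and (y of teal_jar_center in the frame of blue_tray between 0.052 and 0.08 m or y of teal_jar_center in the frame of blue_tray between -0.08 and -0.052 m) and x of black_cell_center in the frame of yellow_tray between -0.014 and 0.014 m and z of black_cell_center in the frame of yellow_tray between 0.038 and 0.046 m and y of black_cell_center in the frame of yellow_tray between -0.014 and 0.014 m and x of white_bottle_center in the frame of yellow_tray between -0.014 and 0.014 m and z of white_bottle_center in the frame of yellow_tray between 0.042 and 0.05 m and (y of white_bottle_center in the frame of yellow_tray between 0.052 and 0.08 m or y of white_bottle_center in the frame of yellow_tray between -0.08 and -0.052 m) and distance of each of pale_jar_center, green_cell_center from where it was at the start of the episode below 0.025 m); the robot touches nothing.
It fails at once if a jar, bottle or test cell is tipped by more than 0.6 rad (angle between any of amber_jar_center, teal_jar_center, white_bottle_center, red_cell_center, black_cell_center, pale_jar_center, green_cell_center's own z axis and vertical above 0.6 rad).
It fails at once if the whitish jar or the green-capped cell is displaced by more than 25 mm (distance of any of pale_jar_center, green_cell_center from where it was at the start of the episode above 0.025 m).
It fails at once if a thing is dropped: it moves faster than 0.5 m/s with no finger touching it (a fall of about 13 mm) ((linear speed of amber_jar above 0.5 m/s and contact force between amber_jar and the fingers below 0.05 N) or (linear speed of teal_jar above 0.5 m/s and contact force between teal_jar and the fingers below 0.05 N) or (linear speed of white_bottle above 0.5 m/s and contact force between white_bottle and the fingers below 0.05 N) or (linear speed of red_cell above 0.5 m/s and contact force between red_cell and the fingers below 0.05 N) or (linear speed of black_cell above 0.5 m/s and contact force between black_cell and the fingers below 0.05 N) or (linear speed of pale_jar above 0.5 m/s and contact force between pale_jar and the fingers below 0.05 N) or (linear speed of green_cell above 0.5 m/s and contact force between green_cell and the fingers below 0.05 N)).
It also fails if it takes over 131 s, if anything falls off the work surface, if the arm or the gripper's body presses on something with over 40 N, if the wrist force passes 120 N, or if a joint passes its speed limit or range.

## Working session

There is one attempt and no reset: what is moved stays moved. The work goes in short steps, Python scripts to look and compute and a shell command to move; the robot and the scene stay as the last step left them, time stands still between calls to the robot, and variables do not carry over. Pictures are saved under pics/ and viewed, at most 14 in all, crops included, and the job is handed in when it is done.

```bash
ls; mkdir -p pics; python3 - <<'E'
from bench import r
import cv2,numpy as np
for n in("top","side"):
    d=r.get_image(n); np.savez(f"{n}0.npz",**d)
    cv2.imwrite(f"pics/{n}0.png",d["color"][:,:,::-1]); print(n,d["mtx"].round(1).tolist(),d["extrinsics"].round(3).tolist())
print(r.sense())
E
```

```text
pics
top [[464.1, 0.0, 278.0], [0.0, 464.1, 204.9], [0.0, 0.0, 1.0]] [[-0.028, -1.0, 0.009, -0.007], [-0.997, 0.027, -0.071, 0.542], [0.071, -0.011, -0.997, 1.179], [0.0, 0.0, 0.0, 1.0]]
side [[491.1, 0.0, 280.3], [0.0, 491.1, 204.5], [0.0, 0.0, 1.0]] [[-0.839, -0.545, 0.018, 0.468], [-0.346, 0.506, -0.79, 0.241], [0.421, -0.669, -0.612, 1.014], [0.0, 0.0, 0.0, 1.0]]
{'time_s': 0.1, 'q': array([-1.22800188e+00,  5.32821817e-02,  1.61418478e+00,  8.78138081e-06,
        1.47599792e+00, -1.18955185e-01]), 'qd': array([ 0.00087377, -0.00190371, -0.00345223,  0.0004203 , -0.00081687,
       -0.00021995]), 'tau': array([-1.42670388e-04, -3.94907463e+01, -3.71362066e+01, -1.31678539e-04,
        3.96042349e-03, -2.08958141e-05]), 'position': array([ 0.2782758 , -0.55897537,  0.22317456]), 'ee_rot': array([ 9.73466254e-01,  2.28828705e-01, -1.00208094e-04, -9.30748827e-04]), 'force': array([-0.67444982, -0.42465535,  0.95495294]), 'moment': array([ 0.01805758, -0.04314125, -0.00584515]), 'finger_force': 0.0, 'finger_gap': 0.08586395093957451}
```

View pics/top0.png

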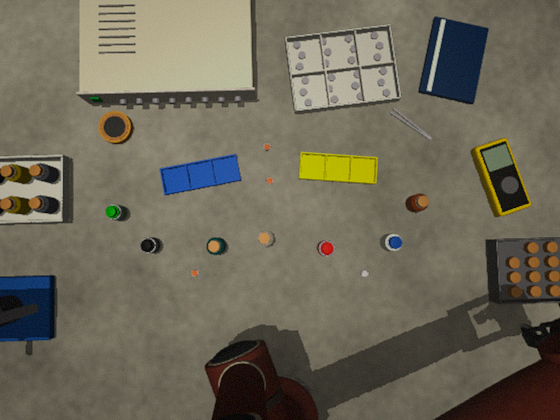

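View pics/side0.png

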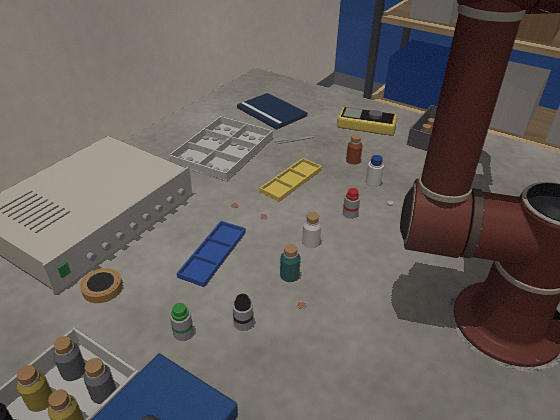

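The top view shows the objects in a row: green cell (114,212), black cell (150,245), teal jar (216,246), pale jar (266,239), red cell (326,249), white bottle (394,242) and amber jar (417,203). The blue tray is centred near (201,174) and the yellow tray near (339,168). The side view shows the same layout with everything upright.

```bash
cat > h.py <<'E'
import numpy as np,cv2
def cloud(d):
    h,w=d["z_map"].shape; u,v=np.meshgrid(np.arange(w),np.arange(h)); z=d["z_map"]; K=d["mtx"]
    p=np.stack([(u-K[0,2])/K[0,0]*z,(v-K[1,2])/K[1,1]*z,z],-1); E=d["extrinsics"]
    return (p-E[:3,3])@E[:3,:3]
def ray(d,uv,zw):
    K=d["mtx"];E=d["extrinsics"];R=E[:3,:3];c=-R.T@E[:3,3]
    q=np.array([(uv[0]-K[0,2])/K[0,0],(uv[1]-K[1,2])/K[1,1],1])@R
    return c+q*(zw-c[2])/q[2]
def trays(d):
    hsv=cv2.cvtColor(d["color"],cv2.COLOR_RGB2HSV);W=cloud(d);out={}
    inr=(abs(W[...,2])<.025)&(W[...,0]>.4)&(W[...,0]<.8)&(abs(W[...,1])<.4)
    for n,lo,hi in(("blue",(105,120,60),(125,255,255)),("yellow",(22,120,60),(35,255,255))):
        m=cv2.inRange(hsv,lo,hi)*inr.astype(np.uint8)
        c=max(cv2.findContours(m,0,2)[0],key=cv2.contourArea)
        P=np.array([ray(d,p[0],.014)[:2] for p in c],np.float32)
        rc=cv2.minAreaRect(P); b=cv2.boxPoints(rc)
        e=max((b[1]-b[0],b[2]-b[1]),key=np.linalg.norm); e=e*np.sign(e[1])
        out[n]=(np.array(rc[0]),e/np.linalg.norm(e)); print(n,np.round(rc[0],4),np.round(rc[1],4),"yaw(y axis)",round(float(np.arctan2(-e[0],e[1])),4))
    return out
def caps(d,xl=(.3,.8)):
    W=cloud(d);H=W[...,2]
    m=((H>.045)&(H<.1)&(W[...,0]>xl[0])&(W[...,0]<xl[1])&(abs(W[...,1])<.42)).astype(np.uint8)
    n,l,s,_=cv2.connectedComponentsWithStats(m,connectivity=4)
    for i in range(1,n):
        if s[i,4]<30 or s[i,4]>900: continue
        hh=np.percentile(H[l==i],90); t=(l==i)&(H>hh-.006)
        v,u=np.nonzero(t); zt=.084 if hh>.08 else .076
        print((round(u.mean(),1),round(v.mean(),1)),"top",hh.round(4),"n",t.sum(),"xy",ray(d,(u.mean(),v.mean()),hh).round(4)[:2],"rgb",d["color"][t].mean(0).astype(int))
E
python3 - <<'E'
from h import *
for n in("top","side"):
    d=dict(np.load(n+"0.npz"));print(n);trays(d);caps(d)
E
```

```text
top
blue [0.628 0.179] [0.071  0.2018] yaw(y axis) 0.1671
yellow [ 0.6357 -0.1814] [0.2043 0.0734] yaw(y axis) -0.0964
(np.float64(423.2), np.float64(200.4)) top 0.086 n 108 xy [ 0.5381 -0.3764] rgb [149 104  53]
(np.float64(110.7), np.float64(210.7)) top 0.0778 n 86 xy [0.5344 0.3882] rgb [  8 129   8]
(np.float64(264.4), np.float64(237.4)) top 0.0855 n 112 xy [0.4587 0.014 ] rgb [178 135  82]
(np.float64(396.0), np.float64(241.7)) top 0.086 n 125 xy [ 0.4395 -0.3052] rgb [ 35  69 126]
(np.float64(146.1), np.float64(244.6)) top 0.0775 n 89 xy [0.4493 0.3026] rgb [22 21 19]
(np.float64(213.9), np.float64(245.5)) top 0.0858 n 108 xy [0.4425 0.1368] rgb [174 129  75]
(np.float64(327.5), np.float64(247.8)) top 0.0776 n 81 xy [ 0.4291 -0.1391] rgb [185  28  21]
side
blue [0.6257 0.1861] [0.0758 0.2112] yaw(y axis) 0.1656
yellow [ 0.6333 -0.1716] [0.2158 0.0811] yaw(y axis) -0.0993
(np.float64(355.6), np.float64(137.1)) top 0.0827 n 53 xy [ 0.5377 -0.3711] rgb [126  97  70]
(np.float64(376.8), np.float64(158.2)) top 0.0831 n 71 xy [ 0.4382 -0.2994] rgb [ 38  58 103]
(np.float64(352.6), np.float64(191.2)) top 0.0755 n 61 xy [ 0.4287 -0.133 ] rgb [139  43  40]
(np.float64(312.6), np.float64(216.1)) top 0.0839 n 91 xy [0.4576 0.0196] rgb [133 104  76]
(np.float64(290.6), np.float64(248.7)) top 0.0833 n 116 xy [0.4412 0.1421] rgb [132 103  76]
(np.float64(242.1), np.float64(299.0)) top 0.0759 n 120 xy [0.4475 0.3084] rgb [32 31 30]
(np.float64(179.1), np.float64(308.3)) top 0.0759 n 130 xy [0.5326 0.3935] rgb [ 52 111  52]
```

```bash
cat > g.py <<'E'
import sys,numpy as np
from scipy.spatial.transform import Rotation as R
from bench import r
s=r.sense(); q=R.from_quat(s["ee_rot"]); T=R.from_matrix(np.array([[0,1,0],[1,0,0],[0,0,-1.]]))
print("t",round(s["time_s"],2),"pos",s["position"].round(4),"gap",round(s["finger_gap"],4),"F",s["force"].round(1),"ff",round(s["finger_force"],1),"q6",s["q"].round(2)[5])
if len(sys.argv)>3:
    t=np.array(sys.argv[1:4],float)
    print("shift",(q.inv().apply(t-s["position"])/.25).round(3),"turn",((q.inv()*T).as_rotvec()/np.pi).round(4))
E
python3 -m jog '[{"dx":0.3,"dy":-0.3,"wz":-0.35,"gripper":1},{"dx":0.64,"dy":-0.62,"wz":-0.353,"gripper":1},{"dx":0.64,"dy":-0.62,"wz":-0.353,"gripper":1},{"dx":0.64,"dy":-0.62,"wz":-0.353,"gripper":1},{"dx":0.64,"dy":-0.62,"wz":-0.353,"gripper":1}]' 20
python3 g.py 0.429 -0.139 0.17
```

```text
t 0.1 pos [ 0.2783 -0.559   0.2232] gap 0.0859 F [-0.7 -0.4  1. ] ff 0.0 q6 -0.12
shift [ 1.288 -1.235  0.215] turn [-0.0005 -0.0004 -0.353 ]$[0]: bad value
```

```bash

python3 -m jog '[{"wx":0,"wy":0,"wz":-0.353,"dx":0.64,"dy":-0.62,"dz":0,"gripper":1},{"wx":0,"wy":0,"wz":-0.353,"dx":0.64,"dy":-0.62,"dz":0,"gripper":1},{"wx":0,"wy":0,"wz":-0.353,"dx":0.64,"dy":-0.62,"dz":0,"gripper":1},{"wx":0,"wy":0,"wz":-0.353,"dx":0.64,"dy":-0.62,"dz":0,"gripper":1},{"wx":0,"wy":0,"wz":-0.353,"dx":0.64,"dy":-0.62,"dz":0,"gripper":1}]' 20
python3 g.py 0.429 -0.139 0.17
```

```text
time_s: 0.52
position: [0.3478, -0.3611, 0.2236]
ee_rot: [0.855, 0.519, 0.0, -0.001]
force: [0.3, -0.3, 0.7]
finger_gap: 0.0855
finger_force: 0.0
t 0.52 pos [ 0.3478 -0.3611  0.2236] gap 0.0855 F [ 0.3 -0.3  0.7] ff 0.0 q6 -0.47
shift [ 0.938 -0.121  0.215] turn [-0.0002 -0.0003 -0.1523]
```

```bash

python3 -m jog '[{"wx":0,"wy":0,"wz":-0.152,"dx":0.938,"dy":-0.121,"dz":0.2,"gripper":1},{"wx":0,"wy":0,"wz":-0.152,"dx":0.938,"dy":-0.121,"dz":0.2,"gripper":1},{"wx":0,"wy":0,"wz":-0.152,"dx":0.938,"dy":-0.121,"dz":0.2,"gripper":1},{"wx":0,"wy":0,"wz":-0.152,"dx":0.938,"dy":-0.121,"dz":0.2,"gripper":1},{"wx":0,"wy":0,"wz":-0.152,"dx":0.938,"dy":-0.121,"dz":0.2,"gripper":1}]' >/dev/null
python3 -m jog '[{"wx":0,"wy":0,"wz":0,"dx":0,"dy":0,"dz":0,"gripper":1},{"wx":0,"wy":0,"wz":0,"dx":0,"dy":0,"dz":0,"gripper":1},{"wx":0,"wy":0,"wz":0,"dx":0,"dy":0,"dz":0,"gripper":1}]' >/dev/null
python3 g.py 0.429 -0.139 0.17
```

```text
t 1.18 pos [ 0.4187 -0.1721  0.1811] gap 0.0853 F [-0.  -0.7  0.2] ff 0.0 q6 -0.55
shift [0.133 0.04  0.044] turn [-0.0001  0.0001 -0.0019]
```

```bash

python3 -m jog '[{"wx":0,"wy":0,"wz":-0.002,"dx":0.133,"dy":0.04,"dz":0.04,"gripper":1},{"wx":0,"wy":0,"wz":-0.002,"dx":0.133,"dy":0.04,"dz":0.04,"gripper":1},{"wx":0,"wy":0,"wz":-0.002,"dx":0.133,"dy":0.04,"dz":0.04,"gripper":1}]' >/dev/null
python3 -m jog '[{"wx":0,"wy":0,"wz":0,"dx":0,"dy":0,"dz":0.15,"gripper":1},{"wx":0,"wy":0,"wz":0,"dx":0,"dy":0,"dz":0.3,"gripper":1},{"wx":0,"wy":0,"wz":0,"dx":0,"dy":0,"dz":0.42,"gripper":1},{"wx":0,"wy":0,"wz":0,"dx":0,"dy":0,"dz":0.5,"gripper":1},{"wx":0,"wy":0,"wz":0,"dx":0,"dy":0,"dz":0.545,"gripper":1}]' >/dev/null
python3 -m jog '[{"wx":0,"wy":0,"wz":0,"dx":0,"dy":0,"dz":0,"gripper":1},{"wx":0,"wy":0,"wz":0,"dx":0,"dy":0,"dz":0,"gripper":1}]' >/dev/null
python3 g.py 0.429 -0.139 0.035; python3 - <<'E'
from bench import r
import cv2
cv2.imwrite("pics/side1.png",cv2.resize(r.get_image("side")["color"][130:260,280:440,::-1],None,fx=4,fy=4))
E
```

```text
t 2.02 pos [ 0.4292 -0.14    0.0356] gap 0.0857 F [0.3 0.4 0.6] ff 0.0 q6 -0.48
shift [ 0.004 -0.001  0.002] turn [ 0.0001  0.0001 -0.0006]
```

View pics/side1.png

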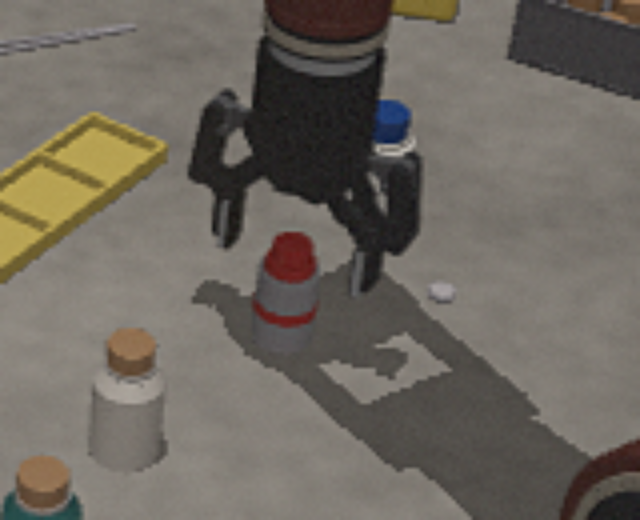

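The picture shows the fingers either side of the red cell (crop 290,290), with the tips at about (230,240) and (365,290). They look slightly high, so I'll check by projection.

```bash
python3 - <<'E'
from bench import r
from h import *
s=r.get_image("side");t=r.get_image("top")
def pr(d,p):
    c=d["extrinsics"][:3,:3]@np.array(p)+d["extrinsics"][:3,3];a=d["mtx"]@c;return a[:2]/a[2]
P=lambda p:((pr(s,p)-[280,130])*4).round()
for z in(0,.02,.035,.056,.076):print(z,P((.429,-.139,z)))
for x in(-.043,.043):
  for z in (.018,.031,.045):print(x,z,P((.429+x,-.14,z)))
W=cloud(s)
for uv in((230,235),(365,285),(225,215),(360,260),(290,240)):
  print(uv,W[130+uv[1]//4,280+uv[0]//4].round(3))
E
```

```text
0 [282. 333.]
0.02 [285. 309.]
0.035 [287. 291.]
0.056 [291. 265.]
0.076 [294. 239.]
-0.043 0.018 [346. 334.]
-0.043 0.031 [348. 318.]
-0.043 0.045 [351. 301.]
0.043 0.018 [227. 288.]
0.043 0.031 [228. 272.]
0.043 0.045 [230. 255.]
(230, 235) [ 0.474 -0.136  0.065]
(365, 285) [ 0.377 -0.135  0.065]
(225, 215) [ 0.475 -0.129  0.085]
(360, 260) [ 0.381 -0.13   0.086]
(290, 240) [ 0.432 -0.136  0.076]
```

```bash
python3 - <<'E'
from bench import r
from h import *
s=r.get_image("side");t=r.get_image("top")
W=cloud(s)
for v in range(160,260,8):
  print(v,[tuple((W[130+v//4,280+u//4]*1000).astype(int)) for u in(235,300,320,365)])
m=(abs(W[...,1]+.139)<.05)&(abs(W[...,0]-.429)<.08)&(abs(W[...,0]-.429)>.03)&(W[...,2]>.02)
print("lowest finger z",np.sort(W[m][:,2])[:12].round(3))
W=cloud(t);m=(abs(W[...,1]+.139)<.09)&(abs(W[...,0]-.429)<.09)&(W[...,2]>.03);print(W[m].mean(0),W[m].min(0),W[m].max(0))
E
```

```text
160 [(np.int64(550), np.int64(-300), np.int64(1)), (np.int64(428), np.int64(-130), np.int64(140)), (np.int64(413), np.int64(-123), np.int64(150)), (np.int64(390), np.int64(-136), np.int64(151))]
168 [(np.int64(469), np.int64(-123), np.int64(123)), (np.int64(426), np.int64(-126), np.int64(137)), (np.int64(411), np.int64(-120), np.int64(146)), (np.int64(389), np.int64(-134), np.int64(148))]
176 [(np.int64(48), np.int64(811), np.int64(803)), (np.int64(426), np.int64(-129), np.int64(130)), (np.int64(411), np.int64(-121), np.int64(140)), (np.int64(395), np.int64(-153), np.int64(129))]
184 [(np.int64(472), np.int64(-131), np.int64(105)), (np.int64(425), np.int64(-127), np.int64(126)), (np.int64(411), np.int64(-125), np.int64(132)), (np.int64(393), np.int64(-150), np.int64(125))]
192 [(np.int64(474), np.int64(-137), np.int64(95)), (np.int64(427), np.int64(-133), np.int64(116)), (np.int64(409), np.int64(-122), np.int64(129)), (np.int64(391), np.int64(-148), np.int64(121))]
200 [(np.int64(472), np.int64(-134), np.int64(91)), (np.int64(487), np.int64(-284), np.int64(0)), (np.int64(475), np.int
[... 924 characters left out ...]
), np.int64(76)), (np.int64(454), np.int64(-249), np.int64(-1)), (np.int64(379), np.int64(-127), np.int64(102))]
248 [(np.int64(498), np.int64(-200), np.int64(3)), (np.int64(422), np.int64(-133), np.int64(74)), (np.int64(451), np.int64(-244), np.int64(-3)), (np.int64(378), np.int64(-126), np.int64(97))]
256 [(np.int64(496), np.int64(-197), np.int64(-1)), (np.int64(420), np.int64(-130), np.int64(71)), (np.int64(443), np.int64(-226), np.int64(2)), (np.int64(380), np.int64(-134), np.int64(86))]
lowest finger z [0.055 0.057 0.057 0.057 0.058 0.059 0.059 0.06  0.06  0.06  0.06  0.061]
[ 0.4078432  -0.12477668  0.35816664] [ 0.33901787 -0.20807054  0.08683539] [ 0.50316679 -0.04904657  0.42005344]
```

Fingertips and gripper body both sit about 20 mm higher than the reported TCP implies, so the true TCP z is about 0.056. I'll lower it in steps and watch the force.

```bash

python3 -m jog '[{"wx":0,"wy":0,"wz":0,"dx":0,"dy":0,"dz":0.03,"gripper":1},{"wx":0,"wy":0,"wz":0,"dx":0,"dy":0,"dz":0.06,"gripper":1},{"wx":0,"wy":0,"wz":0,"dx":0,"dy":0,"dz":0.076,"gripper":1},{"wx":0,"wy":0,"wz":0,"dx":0,"dy":0,"dz":0.076,"gripper":1},{"wx":0,"wy":0,"wz":0,"dx":0,"dy":0,"dz":0.076,"gripper":1}]' >/dev/null
python3 g.py; python3 - <<'E'
from bench import r
from h import *
s=r.get_image("side");cv2.imwrite("pics/side2.png",cv2.resize(s["color"][150:230,300:420,::-1],None,fx=5,fy=5))
W=cloud(s)
m=(abs(W[...,1]+.139)<.05)&(abs(W[...,0]-.429)<.08)&(abs(W[...,0]-.429)>.03)&(W[...,2]>.02)
for sg in(1,-1):
  k=m&((W[...,0]-.429)*sg>0); q=W[k];q=q[np.argsort(q[:,2])][:12];print(q.mean(0).round(3),q[0].round(3))
E
```

```text
t 2.68 pos [ 0.4284 -0.1384  0.0152] gap 0.0855 F [-0.9 -0.1  0.4] ff 0.0 q6 -0.48
[ 0.472 -0.135  0.039] [ 0.472 -0.139  0.035]
[ 0.38  -0.129  0.042] [ 0.385 -0.13   0.037]
```

View pics/side2.png

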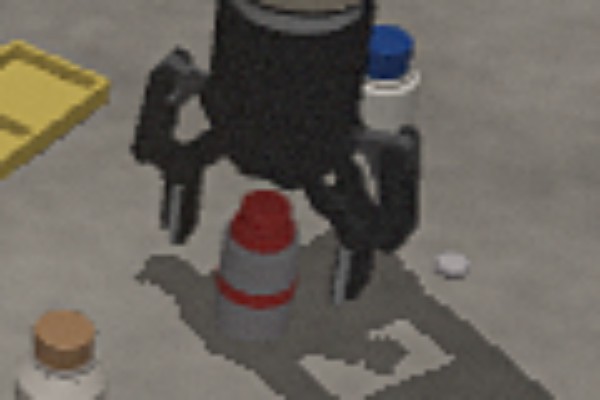

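The fingertips now straddle the red drum, about 36 mm above the bench, with their midpoint at crop (260,270) on the cell axis. Closing.

```bash

for i in 1 2 3; do python3 -m jog '[{"wx":0,"wy":0,"wz":0,"dx":0,"dy":0,"dz":0,"gripper":-1},{"wx":0,"wy":0,"wz":0,"dx":0,"dy":0,"dz":0,"gripper":-1},{"wx":0,"wy":0,"wz":0,"dx":0,"dy":0,"dz":0,"gripper":-1},{"wx":0,"wy":0,"wz":0,"dx":0,"dy":0,"dz":0,"gripper":-1}]' 25 >/dev/null; python3 g.py; done
python3 -m jog '[{"wx":0,"wy":0,"wz":0,"dx":0,"dy":0,"dz":-0.03,"gripper":-1},{"wx":0,"wy":0,"wz":0,"dx":0,"dy":0,"dz":-0.08,"gripper":-1},{"wx":0,"wy":0,"wz":0,"dx":0,"dy":0,"dz":-0.08,"gripper":-1}]'
python3 - <<'E'
from bench import r
import cv2
cv2.imwrite("pics/side3.png",cv2.resize(r.get_image("side")["color"][130:230,300:420,::-1],None,fx=5,fy=5))
E
```

```text
t 3.07 pos [ 0.4293 -0.1389  0.0163] gap 0.0392 F [-5.3  2.8 11.3] ff 27.2 q6 -0.48
t 3.4 pos [ 0.4294 -0.139   0.0163] gap 0.0393 F [0.8 0.2 2. ] ff 25.6 q6 -0.48
t 3.73 pos [ 0.4294 -0.139   0.0163] gap 0.0395 F [1.1 0.3 3.8] ff 25.7 q6 -0.48
time_s: 3.98
position: [0.4294, -0.139, 0.0371]
ee_rot: [0.707, 0.707, 0.0, 0.001]
force: [0.3, -0.6, -2.3]
finger_gap: 0.0389
finger_force: 25.7
```

View pics/side3.png

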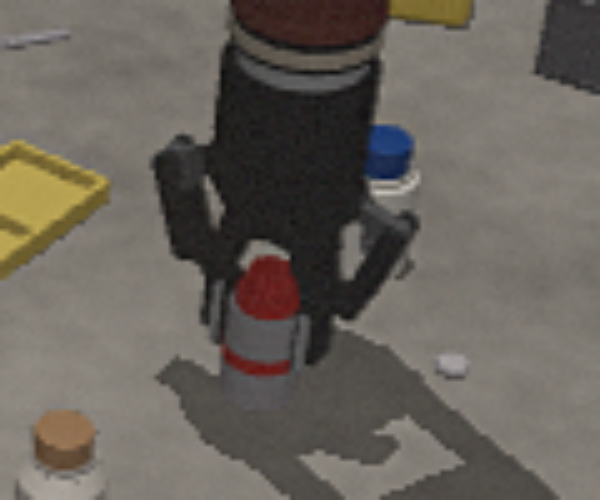

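The cell is held and lifted. Next I carry it to the middle pocket of the blue tray.

```bash

python3 -m jog '[{"wx":0,"wy":0,"wz":0,"dx":0,"dy":0,"dz":-0.1,"gripper":-1},{"wx":0,"wy":0,"wz":0,"dx":0,"dy":0,"dz":-0.2,"gripper":-1},{"wx":0,"wy":0,"wz":0,"dx":0,"dy":0,"dz":-0.3,"gripper":-1},{"wx":0,"wy":0,"wz":0,"dx":0,"dy":0,"dz":-0.38,"gripper":-1},{"wx":0,"wy":0,"wz":0,"dx":0,"dy":0,"dz":-0.4,"gripper":-1}]' >/dev/null
python3 -m jog '[{"wx":0,"wy":0,"wz":0,"dx":0.08,"dy":0.05,"dz":0,"gripper":-1},{"wx":0,"wy":0,"wz":0,"dx":0.2,"dy":0.12,"dz":0,"gripper":-1},{"wx":0,"wy":0,"wz":0,"dx":0.34,"dy":0.21,"dz":0,"gripper":-1},{"wx":0,"wy":0,"wz":0,"dx":0.48,"dy":0.3,"dz":0,"gripper":-1},{"wx":0,"wy":0,"wz":0,"dx":0.62,"dy":0.39,"dz":0,"gripper":-1}]' >/dev/null
python3 g.py 0.628 0.179 0.137
```

```text
t 4.87 pos [0.5261 0.0179 0.1337] gap 0.0393 F [ 0.3 -0.8 -1.9] ff 26.3 q6 -0.11
shift [ 0.645  0.407 -0.014] turn [-0.0009 -0.     -0.0002]
```

```bash
python3 -m jog '[{"wx":0,"wy":0,"wz":0,"dx":0.14,"dy":0.09,"dz":0,"gripper":-1},{"wx":0,"wy":0,"wz":0,"dx":0.28,"dy":0.18,"dz":0,"gripper":-1},{"wx":0,"wy":0,"wz":0,"dx":0.42,"dy":0.26,"dz":0,"gripper":-1},{"wx":0,"wy":0,"wz":0,"dx":0.54,"dy":0.33,"dz":0,"gripper":-1},{"wx":0,"wy":0,"wz":0,"dx":0.6,"dy":0.37,"dz":0,"gripper":-1}]' >/dev/null
python3 -m jog '[{"wx":0,"wy":0,"wz":0,"dx":0,"dy":0,"dz":0,"gripper":-1},{"wx":0,"wy":0,"wz":0,"dx":0,"dy":0,"dz":0,"gripper":-1}]' >/dev/null
python3 g.py 0.628 0.179 0.12
```

```text
t 5.45 pos [0.618  0.1667 0.1332] gap 0.0392 F [ 0.1 -0.1 -2.4] ff 26.3 q6 0.15
shift [0.049 0.04  0.053] turn [-0.0013  0.0003  0.0005]
```

```bash
python3 -m jog '[{"wx":0,"wy":0,"wz":0,"dx":0.049,"dy":0.04,"dz":0,"gripper":-1},{"wx":0,"wy":0,"wz":0,"dx":0.049,"dy":0.04,"dz":0.1,"gripper":-1},{"wx":0,"wy":0,"wz":0,"dx":0.049,"dy":0.04,"dz":0.2,"gripper":-1},{"wx":0,"wy":0,"wz":0,"dx":0.049,"dy":0.04,"dz":0.2,"gripper":-1},{"wx":0,"wy":0,"wz":0,"dx":0.049,"dy":0.04,"dz":0.2,"gripper":-1}]' >/dev/null
python3 g.py 0.628 0.179 0.02; python3 - <<'E'
from bench import r
from h import *
d=r.get_image("side");cv2.imwrite("pics/side4.png",cv2.resize(d["color"][150:300,140:300,::-1],None,fx=4,fy=4))
hsv=cv2.cvtColor(d["color"],cv2.COLOR_RGB2HSV);W=cloud(d)
m=((hsv[...,0]<8)|(hsv[...,0]>172))&(hsv[...,1]>150)&(abs(W[...,0]-.628)<.06)&(abs(W[...,1]-.18)<.06)
P=W[m];print(m.sum(),P.min(0).round(3),P.max(0).round(3)); t=P[P[:,2]>P[:,2].max()-.006];print(t.mean(0).round(4))
# bottom of cell: lowest grey points above tray
E
```

```text
t 5.87 pos [0.6264 0.1769 0.0828] gap 0.0391 F [ 0.4  0.9 -2.6] ff 26.3 q6 0.16
shift [0.009 0.008 0.251] turn [-0.0021  0.0004 -0.0005]
146 [0.585 0.174 0.089] [0.642 0.232 0.398]
[0.5958 0.229  0.3984]
```

View pics/side4.png

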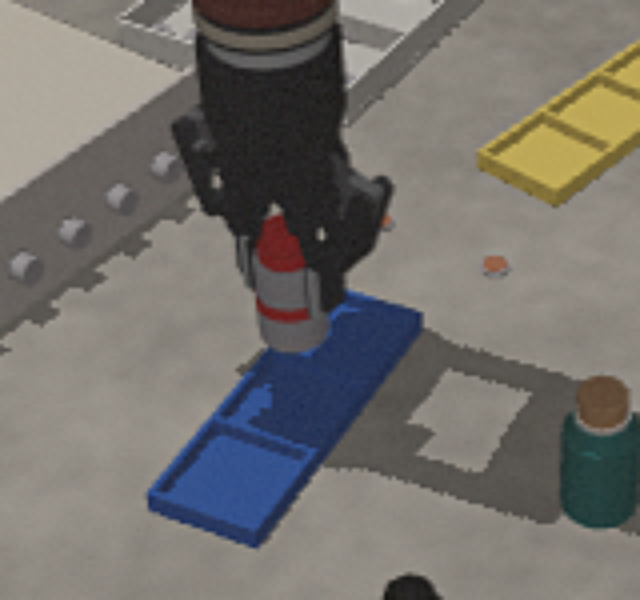

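```bash
cat > look.py <<'E'
# red-ish/any cap check: side camera, region around x,y; prints top of coloured pixels
import sys
from bench import r
from h import *
x,y,zmin,zmax=map(float,sys.argv[1:5]);h0,h1,s0,v1=map(int,sys.argv[5:9])
for n in("side","top"):
    d=r.get_image(n);hsv=cv2.cvtColor(d["color"],cv2.COLOR_RGB2HSV);W=cloud(d)
    m=(hsv[...,0]>=h0)&(hsv[...,0]<=h1)&(hsv[...,1]>s0)&(hsv[...,2]<v1)&(abs(W[...,0]-x)<.045)&(abs(W[...,1]-y)<.045)&(W[...,2]>zmin)&(W[...,2]<zmax)
    P=W[m]
    if len(P)<5: print(n,"none");continue
    hh=np.percentile(P[:,2],95);t=P[P[:,2]>hh-.005];print(n,m.sum(),"lo",P.min(0).round(3),"hi",P.max(0).round(3),"top95",hh.round(4),"topmean",t.mean(0).round(4))
E
python3 look.py .628 .179 .02 .2 0 8 140 255
```

```text
side 122 lo [0.609 0.175 0.091] hi [0.644 0.199 0.146] top95 0.1452 topmean [0.6288 0.1847 0.1435]
top 6 lo [0.588 0.165 0.15 ] hi [0.595 0.174 0.2  ] top95 0.199 topmean [0.5921 0.1654 0.1983]
```

```bash
python3 -m jog '[{"wx":0,"wy":0,"wz":0,"dx":0.009,"dy":0.008,"dz":0.06,"gripper":-1},{"wx":0,"wy":0,"wz":0,"dx":0.009,"dy":0.008,"dz":0.13,"gripper":-1},{"wx":0,"wy":0,"wz":0,"dx":0.009,"dy":0.008,"dz":0.19,"gripper":-1},{"wx":0,"wy":0,"wz":0,"dx":0.009,"dy":0.008,"dz":0.23,"gripper":-1},{"wx":0,"wy":0,"wz":0,"dx":0.009,"dy":0.008,"dz":0.232,"gripper":-1}]' >/dev/null; 
python3 -m jog '[{"wx":0,"wy":0,"wz":0,"dx":0,"dy":0,"dz":0,"gripper":-1},{"wx":0,"wy":0,"wz":0,"dx":0,"dy":0,"dz":0,"gripper":-1}]' >/dev/null; python3 g.py
for i in 1 2 3; do python3 -m jog '[{"wx":0,"wy":0,"wz":0,"dx":0,"dy":0,"dz":0.006,"gripper":-1},{"wx":0,"wy":0,"wz":0,"dx":0,"dy":0,"dz":0.006,"gripper":-1},{"wx":0,"wy":0,"wz":0,"dx":0,"dy":0,"dz":0.006,"gripper":-1}]' >/dev/null;  python3 g.py; done
python3 look.py .628 .179 .02 .12 0 8 140 255
```

```text
t 6.6 pos [0.6317 0.1808 0.0285] gap 0.0393 F [ 1.5 -0.3 -2.2] ff 26.4 q6 0.17
t 6.85 pos [0.6316 0.1807 0.0273] gap 0.0393 F [ 0.  -0.3 -1.9] ff 26.4 q6 0.17
t 7.1 pos [0.631  0.1806 0.0249] gap 0.0394 F [-0.1  0.8 -2.5] ff 26.4 q6 0.17
t 7.35 pos [0.6309 0.1806 0.0232] gap 0.0392 F [-0.5 -0.1 -2.5] ff 26.4 q6 0.17
side 101 lo [0.612 0.178 0.03 ] hi [0.644 0.204 0.085] top95 0.0833 topmean [0.6316 0.1882 0.0818]
top none
```

```bash

for i in 1 2 3; do python3 -m jog '[{"wx":0,"wy":0,"wz":0,"dx":0,"dy":-0.003,"dz":0.006,"gripper":-1},{"wx":0,"wy":0,"wz":0,"dx":0,"dy":-0.003,"dz":0.006,"gripper":-1},{"wx":0,"wy":0,"wz":0,"dx":0,"dy":-0.003,"dz":0.006,"gripper":-1}]' >/dev/null;  python3 g.py; done
```

```text
t 7.7 pos [0.6302 0.1807 0.0218] gap 0.0392 F [-0.3 -0.5 -2.2] ff 26.4 q6 0.17
t 7.95 pos [0.6296 0.1806 0.0204] gap 0.0394 F [-0.1 -0.3 -3.5] ff 26.6 q6 0.17
t 8.2 pos [0.6296 0.1806 0.0204] gap 0.0395 F [-1.6 -1.1  6.1] ff 27.0 q6 0.17
```

Contact comes at z=0.0204, as predicted, so the 20 mm z bias is constant. I'll release, rise, and go above the black cell.

```bash

python3 -m jog '[{"wx":0,"wy":0,"wz":0,"dx":0,"dy":0,"dz":0,"gripper":1},{"wx":0,"wy":0,"wz":0,"dx":0,"dy":0,"dz":0,"gripper":1},{"wx":0,"wy":0,"wz":0,"dx":0,"dy":0,"dz":0,"gripper":1},{"wx":0,"wy":0,"wz":0,"dx":0,"dy":0,"dz":0,"gripper":1},{"wx":0,"wy":0,"wz":0,"dx":0,"dy":0,"dz":0,"gripper":1}]' >/dev/null; python3 g.py
python3 -m jog '[{"wx":0,"wy":0,"wz":0,"dx":0,"dy":0,"dz":-0.08,"gripper":1},{"wx":0,"wy":0,"wz":0,"dx":0,"dy":0,"dz":-0.2,"gripper":1},{"wx":0,"wy":0,"wz":0,"dx":0,"dy":0,"dz":-0.32,"gripper":1},{"wx":0,"wy":0,"wz":0,"dx":0,"dy":0,"dz":-0.4,"gripper":1},{"wx":0,"wy":0,"wz":0,"dx":0,"dy":0,"dz":-0.4,"gripper":1}]' >/dev/null; 
python3 -m jog '[{"wx":0,"wy":0,"wz":0,"dx":0.48,"dy":-0.72,"dz":0,"gripper":1},{"wx":0,"wy":0,"wz":0,"dx":0.48,"dy":-0.72,"dz":0,"gripper":1},{"wx":0,"wy":0,"wz":0,"dx":0.48,"dy":-0.72,"dz":0,"gripper":1},{"wx":0,"wy":0,"wz":0,"dx":0.48,"dy":-0.72,"dz":0,"gripper":1},{"wx":0,"wy":0,"wz":0,"dx":0.48,"dy":-0.72,"dz":0,"gripper":1}]' >/dev/null; 
python3 -m jog '[{"wx":0,"wy":0,"wz":0,"dx":0,"dy":0,"dz":0,"gripper":1}]' >/dev/null; 
python3 g.py .449 .302 .12; python3 - <<'E'
from bench import r
from h import *
d=r.get_image("top");trays(d);caps(d)
E
```

```text
t 8.62 pos [0.6287 0.1806 0.0187] gap 0.0854 F [0.2 0.3 0.7] ff 0.0 q6 0.17
t 9.53 pos [0.4495 0.2989 0.117 ] gap 0.0853 F [0.6 1.1 0.1] ff 0.0 q6 0.44
shift [ 0.013 -0.002 -0.012] turn [-0.0016 -0.0001  0.0016]
blue [0.6281 0.179 ] [0.0711 0.2018] yaw(y axis) 0.1659
yellow [ 0.6357 -0.1813] [0.2042 0.0732] yaw(y axis) -0.0915
(np.float64(195.4), np.float64(170.0)) top 0.0816 n 80 xy [0.6285 0.1792] rgb [195  27  23]
(np.float64(423.0), np.float64(200.3)) top 0.0857 n 108 xy [ 0.5384 -0.3761] rgb [159 111  57]
(np.float64(110.1), np.float64(209.4)) top 0.0772 n 60 xy [0.5375 0.3899] rgb [ 10 140  10]
(np.float64(264.4), np.float64(237.4)) top 0.0859 n 110 xy [0.4587 0.0141] rgb [191 146  90]
(np.float64(395.9), np.float64(241.6)) top 0.0861 n 126 xy [ 0.4396 -0.305 ] rgb [ 39  75 136]
(np.float64(146.8), np.float64(244.6)) top 0.0781 n 73 xy [0.4494 0.3006] rgb [7 7 6]
(np.float64(213.9), np.float64(245.5)) top 0.0859 n 107 xy [0.4426 0.1366] rgb [186 139  82]
```

Red sits within 1 mm of its pocket centre. Next is the black cell.

```bash

python3 -m jog '[{"wx":-0.0016,"wy":0,"wz":0.0016,"dx":0.012,"dy":-0.002,"dz":0.08,"gripper":1},{"wx":-0.0016,"wy":0,"wz":0.0016,"dx":0.012,"dy":-0.002,"dz":0.2,"gripper":1},{"wx":-0.0016,"wy":0,"wz":0.0016,"dx":0.012,"dy":-0.002,"dz":0.31,"gripper":1},{"wx":-0.0016,"wy":0,"wz":0.0016,"dx":0.012,"dy":-0.002,"dz":0.38,"gripper":1},{"wx":-0.0016,"wy":0,"wz":0.0016,"dx":0.012,"dy":-0.002,"dz":0.4,"gripper":1}]' >/dev/null; 
python3 -m jog '[{"wx":0,"wy":0,"wz":0,"dx":0,"dy":0,"dz":0,"gripper":1},{"wx":0,"wy":0,"wz":0,"dx":0,"dy":0,"dz":0,"gripper":1}]' >/dev/null; python3 g.py .449 .302 .0163
```

```text
t 10.17 pos [0.4559 0.2991 0.0193] gap 0.0854 F [-0.  -0.2  0.1] ff 0.0 q6 0.45
shift [ 0.012 -0.028  0.012] turn [ 0.0018 -0.     -0.0019]
```

```bash

python3 -m jog '[{"wx":0.0017,"wy":0,"wz":-0.0018,"dx":0.012,"dy":-0.028,"dz":0.012,"gripper":1},{"wx":0.0017,"wy":0,"wz":-0.0018,"dx":0.012,"dy":-0.028,"dz":0.012,"gripper":1},{"wx":0.0017,"wy":0,"wz":-0.0018,"dx":0.012,"dy":-0.028,"dz":0.012,"gripper":1},{"wx":0.0017,"wy":0,"wz":-0.0018,"dx":0.012,"dy":-0.028,"dz":0.012,"gripper":1}]' >/dev/null; 
python3 g.py .449 .302 .0163;python3 - <<'E'
from bench import r
from h import *
s=r.get_image("side");W=cloud(s)
m=(abs(W[...,1]-.302)<.05)&(abs(W[...,0]-.449)<.08)&(abs(W[...,0]-.449)>.03)&(W[...,2]>.015)
for sg in(1,-1):
  k=m&((W[...,0]-.449)*sg>0); q=W[k];q=q[np.argsort(q[:,2])][:12];print(q.mean(0).round(3),q[0].round(3))
E
```

```text
t 10.5 pos [0.4485 0.3026 0.0168] gap 0.0853 F [-0.2 -0.8  0.4] ff 0.0 q6 0.46
shift [-0.003  0.002  0.002] turn [ 0.0004 -0.0002  0.0002]
[0.492 0.304 0.039] [0.492 0.301 0.035]
[0.4   0.31  0.041] [0.404 0.311 0.037]
```

```bash

for i in 1 2; do python3 -m jog '[{"wx":0,"wy":0,"wz":0,"dx":0,"dy":0,"dz":0,"gripper":-1},{"wx":0,"wy":0,"wz":0,"dx":0,"dy":0,"dz":0,"gripper":-1},{"wx":0,"wy":0,"wz":0,"dx":0,"dy":0,"dz":0,"gripper":-1},{"wx":0,"wy":0,"wz":0,"dx":0,"dy":0,"dz":0,"gripper":-1},{"wx":0,"wy":0,"wz":0,"dx":0,"dy":0,"dz":0,"gripper":-1}]' 25 >/dev/null; done; python3 g.py
python3 -m jog '[{"wx":0,"wy":0,"wz":0,"dx":0,"dy":0,"dz":-0.05,"gripper":-1},{"wx":0,"wy":0,"wz":0,"dx":0,"dy":0,"dz":-0.17,"gripper":-1},{"wx":0,"wy":0,"wz":0,"dx":0,"dy":0,"dz":-0.3,"gripper":-1},{"wx":0,"wy":0,"wz":0,"dx":0,"dy":0,"dz":-0.42,"gripper":-1},{"wx":0,"wy":0,"wz":0,"dx":0,"dy":0,"dz":-0.48,"gripper":-1}]' >/dev/null; python3 g.py
python3 -m jog '[{"wx":0,"wy":0,"wz":0,"dx":-0.06,"dy":0.02,"dz":0,"gripper":-1},{"wx":0,"wy":0,"wz":0,"dx":-0.18,"dy":0.07,"dz":0,"gripper":-1},{"wx":0,"wy":0,"wz":0,"dx":-0.32,"dy":0.12,"dz":0,"gripper":-1},{"wx":0,"wy":0,"wz":0,"dx":-0.46,"dy":0.18,"dz":0,"gripper":-1},{"wx":0,"wy":0,"wz":0,"dx":-0.6,"dy":0.23,"dz":0,"gripper":-1}]' >/dev/null; python3 g.py 
python3 -m jog '[{"wx":0,"wy":0,"wz":0,"dx":-0.14,"dy":0.055,"dz":0,"gripper":-1},{"wx":0,"wy":0,"wz":0,"dx":-0.28,"dy":0.11,"dz":0,"gripper":-1},{"wx":0,"wy":0,"wz":0,"dx":-0.42,"dy":0.165,"dz":0,"gripper":-1},{"wx":0,"wy":0,"wz":0,"dx":-0.56,"dy":0.22,"dz":0,"gripper":-1},{"wx":0,"wy":0,"wz":0,"dx":-0.7,"dy":0.275,"dz":0,"gripper":-1}]' >/dev/null; python3 g.py .6357 -.1814 .13
```

```text
t 11.38 pos [0.4484 0.3024 0.0162] gap 0.0392 F [ 1.2 -0.5  1.8] ff 25.8 q6 0.46
t 11.8 pos [0.4489 0.3029 0.14  ] gap 0.0396 F [ 1.1  1.3 -2.4] ff 26.3 q6 0.46
t 12.22 pos [0.5048 0.1509 0.1354] gap 0.0393 F [ 1.   1.  -3.2] ff 26.3 q6 0.15
t 12.63 pos [ 0.5736 -0.0241  0.1352] gap 0.0393 F [ 0.3  1.3 -3. ] ff 26.3 q6 -0.17
shift [-0.629  0.248  0.02 ] turn [-0.0009 -0.0003  0.0001]
```

```bash

python3 -m jog '[{"wx":0,"wy":0,"wz":0,"dx":-0.14,"dy":0.055,"dz":0,"gripper":-1},{"wx":0,"wy":0,"wz":0,"dx":-0.28,"dy":0.11,"dz":0,"gripper":-1},{"wx":0,"wy":0,"wz":0,"dx":-0.42,"dy":0.165,"dz":0,"gripper":-1},{"wx":0,"wy":0,"wz":0,"dx":-0.53,"dy":0.21,"dz":0,"gripper":-1},{"wx":0,"wy":0,"wz":0,"dx":-0.62,"dy":0.245,"dz":0,"gripper":-1}]' >/dev/null
python3 -m jog '[{"wx":0,"wy":0,"wz":0,"dx":0,"dy":0,"dz":0.04,"gripper":-1},{"wx":0,"wy":0,"wz":0,"dx":0,"dy":0,"dz":0.12,"gripper":-1},{"wx":0,"wy":0,"wz":0,"dx":0,"dy":0,"dz":0.2,"gripper":-1},{"wx":0,"wy":0,"wz":0,"dx":0,"dy":0,"dz":0.24,"gripper":-1},{"wx":0,"wy":0,"wz":0,"dx":0,"dy":0,"dz":0.24,"gripper":-1}]' >/dev/null;  python3 g.py .6357 -.1814 .0235
```

```text
t 13.47 pos [ 0.6324 -0.1758  0.0712] gap 0.0394 F [-0.7  0.4 -5.1] ff 26.3 q6 -0.39
shift [-0.023  0.015  0.19 ] turn [-0.0027 -0.0012  0.0002]
```

```bash

python3 -m jog '[{"wx":0,"wy":0,"wz":0,"dx":-0.022,"dy":0.014,"dz":0.04,"gripper":-1},{"wx":0,"wy":0,"wz":0,"dx":-0.022,"dy":0.014,"dz":0.1,"gripper":-1},{"wx":0,"wy":0,"wz":0,"dx":-0.022,"dy":0.014,"dz":0.15,"gripper":-1},{"wx":0,"wy":0,"wz":0,"dx":-0.022,"dy":0.014,"dz":0.175,"gripper":-1},{"wx":0,"wy":0,"wz":0,"dx":-0.022,"dy":0.014,"dz":0.175,"gripper":-1}]' >/dev/null;  python3 g.py .6357 -.1814 .0235
python3 -m jog '[{"wx":0,"wy":0,"wz":0,"dx":0,"dy":0,"dz":0,"gripper":-1},{"wx":0,"wy":0,"wz":0,"dx":0,"dy":0,"dz":0,"gripper":-1}]' >/dev/null; python3 g.py .6357 -.1814 .0203
```

```text
t 13.88 pos [ 0.6374 -0.1823  0.0291] gap 0.0392 F [-0.5  0.  -3.9] ff 26.3 q6 -0.39
shift [ 0.004 -0.007  0.023] turn [-0.0016 -0.0006  0.0002]
t 14.05 pos [ 0.6397 -0.1833  0.0327] gap 0.0393 F [-0.6 -0.2 -3.2] ff 26.3 q6 -0.39
shift [ 0.007 -0.016  0.049] turn [0.0002 0.0001 0.0002]
```

```bash

python3 -m jog '[{"wx":0,"wy":0,"wz":0,"dx":0.006,"dy":-0.014,"dz":0.02,"gripper":-1},{"wx":0,"wy":0,"wz":0,"dx":0.006,"dy":-0.014,"dz":0.03,"gripper":-1},{"wx":0,"wy":0,"wz":0,"dx":0.006,"dy":-0.014,"dz":0.03,"gripper":-1},{"wx":0,"wy":0,"wz":0,"dx":0.006,"dy":-0.014,"dz":0.03,"gripper":-1},{"wx":0,"wy":0,"wz":0,"dx":0.006,"dy":-0.014,"dz":0.03,"gripper":-1}]' >/dev/null;  python3 g.py .6357 -.1814 .0203
for i in 1 2; do python3 -m jog '[{"wx":0,"wy":0,"wz":0,"dx":0,"dy":0,"dz":0.008,"gripper":-1},{"wx":0,"wy":0,"wz":0,"dx":0,"dy":0,"dz":0.008,"gripper":-1},{"wx":0,"wy":0,"wz":0,"dx":0,"dy":0,"dz":0.008,"gripper":-1}]' >/dev/null; python3 g.py .6357 -.1814 .0203; done
```

```text
t 14.47 pos [ 0.6358 -0.1817  0.0247] gap 0.0394 F [-0.4 -0.3 -2.9] ff 26.3 q6 -0.39
shift [ 0.001 -0.001  0.018] turn [-0.      0.      0.0001]
t 14.72 pos [ 0.6357 -0.1816  0.0225] gap 0.0393 F [ 0.6 -0.  -3.8] ff 26.3 q6 -0.39
shift [ 0.001 -0.     0.009] turn [-0.0002 -0.      0.0001]
t 14.97 pos [ 0.6357 -0.1816  0.0204] gap 0.039 F [-0.7 -0.2 -3.2] ff 26.4 q6 -0.39
shift [0.001 0.    0.   ] turn [-0.0002 -0.      0.0001]
```

```bash

for i in 1 2; do python3 -m jog '[{"wx":0,"wy":0,"wz":0,"dx":0,"dy":0,"dz":0.004,"gripper":-1},{"wx":0,"wy":0,"wz":0,"dx":0,"dy":0,"dz":0.004,"gripper":-1},{"wx":0,"wy":0,"wz":0,"dx":0,"dy":0,"dz":0.004,"gripper":-1}]' >/dev/null; python3 g.py .6357 -.1814 .0203; done; python3 look.py .6357 -.1814 .04 .1 0 180 -1 45
```

```text
t 15.22 pos [ 0.6359 -0.1817  0.0203] gap 0.0393 F [-1.6  1.   0.7] ff 26.7 q6 -0.39
shift [ 0.001 -0.001 -0.   ] turn [-0.      0.      0.0002]
t 15.47 pos [ 0.636  -0.1818  0.0202] gap 0.0392 F [-4.5  2.1  6.1] ff 27.2 q6 -0.39
shift [ 0.001 -0.001 -0.   ] turn [-0.0001  0.      0.0002]
side 311 lo [ 0.591 -0.195  0.042] hi [ 0.68  -0.161  0.1  ] top95 0.0973 topmean [ 0.6226 -0.174   0.0965]
top 16 lo [ 0.607 -0.179  0.042] hi [ 0.635 -0.162  0.099] top95 0.0985 topmean [ 0.6104 -0.1714  0.0967]
```

```bash

python3 -m jog '[{"wx":0,"wy":0,"wz":0,"dx":0,"dy":0,"dz":0,"gripper":1},{"wx":0,"wy":0,"wz":0,"dx":0,"dy":0,"dz":0,"gripper":1},{"wx":0,"wy":0,"wz":0,"dx":0,"dy":0,"dz":0,"gripper":1},{"wx":0,"wy":0,"wz":0,"dx":0,"dy":0,"dz":0,"gripper":1},{"wx":0,"wy":0,"wz":0,"dx":0,"dy":0,"dz":0,"gripper":1}]' >/dev/null; python3 g.py
python3 -m jog '[{"wx":0,"wy":0,"wz":0,"dx":0,"dy":0,"dz":-0.08,"gripper":1},{"wx":0,"wy":0,"wz":0,"dx":0,"dy":0,"dz":-0.2,"gripper":1},{"wx":0,"wy":0,"wz":0,"dx":0,"dy":0,"dz":-0.32,"gripper":1},{"wx":0,"wy":0,"wz":0,"dx":0,"dy":0,"dz":-0.4,"gripper":1},{"wx":0,"wy":0,"wz":0,"dx":0,"dy":0,"dz":-0.42,"gripper":1}]' >/dev/null; 
python3 -m jog '[{"wx":0,"wy":0,"wz":0,"dx":-0.08,"dy":-0.13,"dz":0,"gripper":1},{"wx":0,"wy":0,"wz":0,"dx":-0.49,"dy":-0.785,"dz":0,"gripper":1},{"wx":0,"wy":0,"wz":0,"dx":-0.49,"dy":-0.785,"dz":0,"gripper":1},{"wx":0,"wy":0,"wz":0,"dx":-0.49,"dy":-0.785,"dz":0,"gripper":1},{"wx":0,"wy":0,"wz":0,"dx":-0.49,"dy":-0.785,"dz":0,"gripper":1}]' >/dev/null; python3 g.py
python3 -m jog '[{"wx":0,"wy":0,"wz":0,"dx":0,"dy":0,"dz":0,"gripper":1},{"wx":0,"wy":0,"wz":0,"dx":0,"dy":0,"dz":0,"gripper":1},{"wx":0,"wy":0,"wz":0,"dx":0,"dy":0,"dz":0,"gripper":1},{"wx":0,"wy":0,"wz":0,"dx":0,"dy":0,"dz":0,"gripper":1}]' >/dev/null; 
python3 g.py .4396 -.305 .12; python3 - <<'E'
from bench import r
from h import *
d=r.get_image("top");trays(d);caps(d)
E
```

```text
t 15.98 pos [ 0.6359 -0.1817  0.0185] gap 0.0856 F [0.4 0.1 1. ] ff 0.0 q6 -0.39
t 16.82 pos [ 0.4599 -0.2902  0.1221] gap 0.0855 F [ 1.1 -0.3  0.8] ff 0.0 q6 -0.7
t 17.15 pos [ 0.4627 -0.2895  0.1232] gap 0.0856 F [ 0.1 -0.5  0.5] ff 0.0 q6 -0.7
shift [-0.062 -0.092  0.013] turn [-0.0002 -0.0002  0.0005]
blue [0.6281 0.179 ] [0.0711 0.2018] yaw(y axis) 0.1658
yellow [ 0.6356 -0.1813] [0.2038 0.0731] yaw(y axis) -0.0937
(np.float64(341.2), np.float64(163.5)) top 0.0814 n 85 xy [ 0.6351 -0.1798] rgb [44 43 32]
(np.float64(195.5), np.float64(170.1)) top 0.0811 n 82 xy [0.6285 0.179 ] rgb [198  28  24]
(np.float64(416.5), np.float64(195.3)) top 0.0623 n 21 xy [ 0.5531 -0.3681] rgb [94 45 21]
(np.float64(110.6), np.float64(210.8)) top 0.0773 n 84 xy [0.5341 0.3886] rgb [ 10 145  10]
(np.float64(264.4), np.float64(237.3)) top 0.0859 n 106 xy [0.4591 0.014 ] rgb [195 149  92]
(np.float64(213.8), np.float64(245.6)) top 0.0855 n 110 xy [0.4425 0.1369] rgb [191 143  85]
```

Black is within 2 mm of its pocket centre (the amber jar is just hidden behind the gripper). Now the white bottle.

```bash

python3 -m jog '[{"wx":0,"wy":0,"wz":0,"dx":-0.062,"dy":-0.092,"dz":0,"gripper":1},{"wx":0,"wy":0,"wz":0,"dx":-0.062,"dy":-0.092,"dz":0,"gripper":1},{"wx":0,"wy":0,"wz":0,"dx":-0.062,"dy":-0.092,"dz":0.08,"gripper":1},{"wx":0,"wy":0,"wz":0,"dx":-0.062,"dy":-0.092,"dz":0.08,"gripper":1},{"wx":0,"wy":0,"wz":0,"dx":-0.062,"dy":-0.092,"dz":0.08,"gripper":1}]' >/dev/null; python3 g.py .4396 -.305 .02
python3 -m jog '[{"wx":0,"wy":0,"wz":0,"dx":0,"dy":0,"dz":0.08,"gripper":1},{"wx":0,"wy":0,"wz":0,"dx":0,"dy":0,"dz":0.2,"gripper":1},{"wx":0,"wy":0,"wz":0,"dx":0,"dy":0,"dz":0.3,"gripper":1},{"wx":0,"wy":0,"wz":0,"dx":0,"dy":0,"dz":0.3,"gripper":1},{"wx":0,"wy":0,"wz":0,"dx":0,"dy":0,"dz":0.3,"gripper":1}]' >/dev/null; python3 g.py .4396 -.305 .02
python3 -m jog '[{"wx":0,"wy":0,"wz":0,"dx":0,"dy":0,"dz":0,"gripper":1},{"wx":0,"wy":0,"wz":0,"dx":0,"dy":0,"dz":0,"gripper":1},{"wx":0,"wy":0,"wz":0,"dx":0,"dy":0,"dz":0,"gripper":1}]' >/dev/null; 
python3 g.py .4396 -.305 .02
```

```text
t 17.62 pos [ 0.439  -0.3044  0.1024] gap 0.0858 F [-0. -0.  0.] ff 0.0 q6 -0.75
shift [-0.003  0.003  0.33 ] turn [-0.0008 -0.0007  0.0005]
t 18.03 pos [ 0.4388 -0.3046  0.028 ] gap 0.0854 F [ 0.7 -0.1  0.2] ff 0.0 q6 -0.75
shift [-0.002  0.003  0.032] turn [-0.0008 -0.0007  0.0004]
t 18.28 pos [ 0.4404 -0.3068  0.031 ] gap 0.0854 F [ 0.4 -0.2 -0.2] ff 0.0 q6 -0.75
shift [ 0.007 -0.003  0.044] turn [0.0008 0.0008 0.0002]
```

```bash

python3 -m jog '[{"wx":0,"wy":0,"wz":0,"dx":0.006,"dy":-0.003,"dz":0.042,"gripper":1},{"wx":0,"wy":0,"wz":0,"dx":0.006,"dy":-0.003,"dz":0.042,"gripper":1},{"wx":0,"wy":0,"wz":0,"dx":0.006,"dy":-0.003,"dz":0.042,"gripper":1},{"wx":0,"wy":0,"wz":0,"dx":0.006,"dy":-0.003,"dz":0.042,"gripper":1}]' >/dev/null; python3 g.py .4396 -.305 .02
for i in 1 2; do python3 -m jog '[{"wx":0,"wy":0,"wz":0,"dx":0,"dy":0,"dz":0,"gripper":-1},{"wx":0,"wy":0,"wz":0,"dx":0,"dy":0,"dz":0,"gripper":-1},{"wx":0,"wy":0,"wz":0,"dx":0,"dy":0,"dz":0,"gripper":-1},{"wx":0,"wy":0,"wz":0,"dx":0,"dy":0,"dz":0,"gripper":-1},{"wx":0,"wy":0,"wz":0,"dx":0,"dy":0,"dz":0,"gripper":-1}]' 25 >/dev/null; done; python3 g.py
python3 -m jog '[{"wx":0,"wy":0,"wz":0,"dx":0,"dy":0,"dz":-0.05,"gripper":-1},{"wx":0,"wy":0,"wz":0,"dx":0,"dy":0,"dz":-0.17,"gripper":-1},{"wx":0,"wy":0,"wz":0,"dx":0,"dy":0,"dz":-0.3,"gripper":-1},{"wx":0,"wy":0,"wz":0,"dx":0,"dy":0,"dz":-0.42,"gripper":-1},{"wx":0,"wy":0,"wz":0,"dx":0,"dy":0,"dz":-0.48,"gripper":-1}]' >/dev/null; python3 g.py
python3 -m jog '[{"wx":0,"wy":0,"wz":0,"dx":0.02,"dy":0.07,"dz":0,"gripper":-1},{"wx":0,"wy":0,"wz":0,"dx":0.06,"dy":0.2,"dz":0,"gripper":-1},{"wx":0,"wy":0,"wz":0,"dx":0.11,"dy":0.35,"dz":0,"gripper":-1},{"wx":0,"wy":0,"wz":0,"dx":0.15,"dy":0.5,"dz":0,"gripper":-1},{"wx":0,"wy":0,"wz":0,"dx":0.19,"dy":0.62,"dz":0,"gripper":-1}]' >/dev/null; python3 g.py .6294 -.247 .13
```

```text
t 18.62 pos [ 0.4381 -0.304   0.0179] gap 0.0856 F [-1.2  0.2 -0.3] ff 0.0 q6 -0.75
shift [-0.004  0.006 -0.008] turn [-0.0002 -0.0001  0.0001]
t 19.45 pos [ 0.4385 -0.3044  0.0185] gap 0.0435 F [0.3 0.1 2.5] ff 25.7 q6 -0.75
t 19.87 pos [ 0.4396 -0.3052  0.143 ] gap 0.0433 F [ 0.5 -0.5  0.2] ff 25.8 q6 -0.75
t 20.28 pos [ 0.5951 -0.2556  0.1385] gap 0.043 F [-0.8  0.3 -0.8] ff 25.9 q6 -0.52
shift [0.034 0.137 0.034] turn [-0.     -0.0001  0.0003]
```

```bash

python3 -m jog '[{"wx":0,"wy":0,"wz":0,"dx":0.02,"dy":0.08,"dz":0,"gripper":-1},{"wx":0,"wy":0,"wz":0,"dx":0.034,"dy":0.137,"dz":0,"gripper":-1},{"wx":0,"wy":0,"wz":0,"dx":0.034,"dy":0.137,"dz":0,"gripper":-1},{"wx":0,"wy":0,"wz":0,"dx":0.034,"dy":0.137,"dz":0.05,"gripper":-1},{"wx":0,"wy":0,"wz":0,"dx":0.034,"dy":0.137,"dz":0.05,"gripper":-1}]' >/dev/null; python3 g.py .6294 -.247 .0225
python3 -m jog '[{"wx":0,"wy":0,"wz":0,"dx":0,"dy":0,"dz":0.04,"gripper":-1},{"wx":0,"wy":0,"wz":0,"dx":0,"dy":0,"dz":0.12,"gripper":-1},{"wx":0,"wy":0,"wz":0,"dx":0,"dy":0,"dz":0.2,"gripper":-1},{"wx":0,"wy":0,"wz":0,"dx":0,"dy":0,"dz":0.24,"gripper":-1},{"wx":0,"wy":0,"wz":0,"dx":0,"dy":0,"dz":0.24,"gripper":-1}]' >/dev/null
python3 -m jog '[{"wx":0,"wy":0,"wz":0,"dx":0,"dy":0,"dz":0,"gripper":-1},{"wx":0,"wy":0,"wz":0,"dx":0,"dy":0,"dz":0,"gripper":-1},{"wx":0,"wy":0,"wz":0,"dx":0,"dy":0,"dz":0,"gripper":-1},{"wx":0,"wy":0,"wz":0,"dx":0,"dy":0,"dz":0,"gripper":-1}]' >/dev/null;  python3 g.py .6294 -.247 .0225; python3 look.py .6294 -.247 .08 .2 100 130 80 255
```

```text
t 20.7 pos [ 0.6254 -0.2475  0.1227] gap 0.0434 F [-1.1  0.2 -1.3] ff 26.0 q6 -0.49
shift [0.001 0.018 0.401] turn [-0.0015 -0.0006  0.    ]
t 21.45 pos [ 0.6284 -0.2486  0.0673] gap 0.0436 F [ 0.2  0.7 -0.4] ff 25.9 q6 -0.49
shift [0.007 0.003 0.179] turn [0.0007 0.0004 0.0001]
side 84 lo [ 0.611 -0.262  0.113] hi [ 0.665 -0.231  0.168] top95 0.1333 topmean [ 0.6299 -0.2432  0.132 ]
top none
```

```bash

python3 -m jog '[{"wx":0,"wy":0,"wz":0,"dx":0.006,"dy":0.003,"dz":0.06,"gripper":-1},{"wx":0,"wy":0,"wz":0,"dx":0.006,"dy":0.003,"dz":0.12,"gripper":-1},{"wx":0,"wy":0,"wz":0,"dx":0.006,"dy":0.003,"dz":0.15,"gripper":-1},{"wx":0,"wy":0,"wz":0,"dx":0.006,"dy":0.003,"dz":0.155,"gripper":-1},{"wx":0,"wy":0,"wz":0,"dx":0.006,"dy":0.003,"dz":0.155,"gripper":-1}]' >/dev/null
python3 -m jog '[{"wx":0,"wy":0,"wz":0,"dx":0,"dy":0,"dz":0,"gripper":-1},{"wx":0,"wy":0,"wz":0,"dx":0,"dy":0,"dz":0,"gripper":-1},{"wx":0,"wy":0,"wz":0,"dx":0,"dy":0,"dz":0,"gripper":-1},{"wx":0,"wy":0,"wz":0,"dx":0,"dy":0,"dz":0,"gripper":-1}]' >/dev/null;  python3 g.py .6294 -.247 .0225
for i in 1 2 3; do python3 -m jog '[{"wx":0,"wy":0,"wz":0,"dx":0,"dy":0,"dz":0.007,"gripper":-1},{"wx":0,"wy":0,"wz":0,"dx":0,"dy":0,"dz":0.007,"gripper":-1},{"wx":0,"wy":0,"wz":0,"dx":0,"dy":0,"dz":0.007,"gripper":-1}]' >/dev/null; python3 g.py .6294 -.247 .0225; done
```

```text
t 22.3 pos [ 0.6286 -0.2468  0.0275] gap 0.0435 F [ 1.3  0.5 -0.7] ff 25.8 q6 -0.48
shift [-0.001  0.003  0.02 ] turn [0.0002 0.0002 0.0001]
t 22.55 pos [ 0.6282 -0.2465  0.025 ] gap 0.0436 F [ 0.9 -1.1 -0.3] ff 25.8 q6 -0.48
shift [-0.002  0.005  0.01 ] turn [-0.0002 -0.      0.0001]
t 22.8 pos [ 0.6281 -0.2465  0.0231] gap 0.0431 F [ 0.6 -0.1 -1.1] ff 25.8 q6 -0.48
shift [-0.002  0.005  0.002] turn [-0.0002 -0.0001  0.0001]
t 23.05 pos [ 0.6286 -0.2467  0.0224] gap 0.0437 F [-1.7  0.3  3.6] ff 26.2 q6 -0.48
shift [-0.001  0.003 -0.   ] turn [0.     0.0001 0.0001]
```

Seated. I'll release and go above the amber jar.

```bash

python3 -m jog '[{"wx":0,"wy":0,"wz":0,"dx":0,"dy":0,"dz":0,"gripper":1},{"wx":0,"wy":0,"wz":0,"dx":0,"dy":0,"dz":0,"gripper":1},{"wx":0,"wy":0,"wz":0,"dx":0,"dy":0,"dz":0,"gripper":1},{"wx":0,"wy":0,"wz":0,"dx":0,"dy":0,"dz":0,"gripper":1},{"wx":0,"wy":0,"wz":0,"dx":0,"dy":0,"dz":0,"gripper":1}]' >/dev/null; python3 g.py
python3 -m jog '[{"wx":0,"wy":0,"wz":0,"dx":0,"dy":0,"dz":-0.08,"gripper":1},{"wx":0,"wy":0,"wz":0,"dx":0,"dy":0,"dz":-0.2,"gripper":1},{"wx":0,"wy":0,"wz":0,"dx":0,"dy":0,"dz":-0.32,"gripper":1},{"wx":0,"wy":0,"wz":0,"dx":0,"dy":0,"dz":-0.4,"gripper":1},{"wx":0,"wy":0,"wz":0,"dx":0,"dy":0,"dz":-0.42,"gripper":1}]' >/dev/null; 
python3 -m jog '[{"wx":0,"wy":0,"wz":0,"dx":-0.1,"dy":-0.07,"dz":0,"gripper":1},{"wx":0,"wy":0,"wz":0,"dx":-0.25,"dy":-0.17,"dz":0,"gripper":1},{"wx":0,"wy":0,"wz":0,"dx":-0.39,"dy":-0.27,"dz":0,"gripper":1},{"wx":0,"wy":0,"wz":0,"dx":-0.52,"dy":-0.36,"dz":0,"gripper":1},{"wx":0,"wy":0,"wz":0,"dx":-0.52,"dy":-0.36,"dz":0,"gripper":1}]' >/dev/null; python3 g.py
python3 -m jog '[{"wx":0,"wy":0,"wz":0,"dx":0,"dy":0,"dz":0,"gripper":1},{"wx":0,"wy":0,"wz":0,"dx":0,"dy":0,"dz":0,"gripper":1},{"wx":0,"wy":0,"wz":0,"dx":0,"dy":0,"dz":0,"gripper":1},{"wx":0,"wy":0,"wz":0,"dx":0,"dy":0,"dz":0,"gripper":1}]' >/dev/null; 
python3 g.py .5384 -.3762 .02; python3 - <<'E'
from bench import r
from h import *
d=r.get_image("top");caps(d)
E
```

```text
t 23.47 pos [ 0.6281 -0.2465  0.0213] gap 0.0852 F [-0.7  0.4 -0.3] ff 0.0 q6 -0.48
t 24.3 pos [ 0.5341 -0.3813  0.1251] gap 0.0851 F [ 0.8 -0.5 -0.3] ff 0.0 q6 -0.73
t 24.63 pos [ 0.5391 -0.3752  0.1261] gap 0.0851 F [ 0.1  0.1 -0.2] ff 0.0 q6 -0.72
shift [-0.004 -0.002  0.424] turn [-0.0002 -0.0002  0.0008]
(np.float64(341.1), np.float64(163.6)) top 0.082 n 82 xy [ 0.635  -0.1794] rgb [45 43 34]
(np.float64(369.4), np.float64(165.5)) top 0.0897 n 118 xy [ 0.6271 -0.2476] rgb [ 42  81 143]
(np.float64(195.5), np.float64(170.2)) top 0.0811 n 84 xy [0.6282 0.1791] rgb [200  28  24]
(np.float64(422.1), np.float64(199.8)) top 0.0853 n 84 xy [ 0.5397 -0.3741] rgb [90 61 31]
(np.float64(111.0), np.float64(211.0)) top 0.0774 n 87 xy [0.5337 0.3877] rgb [  9 141   9]
(np.float64(264.5), np.float64(237.4)) top 0.0856 n 110 xy [0.4587 0.0139] rgb [199 153  94]
(np.float64(213.8), np.float64(245.6)) top 0.0857 n 109 xy [0.4425 0.1369] rgb [195 147  87]
```

White is placed correctly. Now I descend on the amber jar.

```bash

python3 -m jog '[{"wx":0,"wy":0,"wz":0,"dx":-0.004,"dy":-0.002,"dz":0.06,"gripper":1},{"wx":0,"wy":0,"wz":0,"dx":-0.004,"dy":-0.002,"dz":0.18,"gripper":1},{"wx":0,"wy":0,"wz":0,"dx":-0.004,"dy":-0.002,"dz":0.3,"gripper":1},{"wx":0,"wy":0,"wz":0,"dx":-0.004,"dy":-0.002,"dz":0.37,"gripper":1},{"wx":0,"wy":0,"wz":0,"dx":-0.004,"dy":-0.002,"dz":0.39,"gripper":1}]' >/dev/null
python3 -m jog '[{"wx":0,"wy":0,"wz":0,"dx":0,"dy":0,"dz":0,"gripper":1},{"wx":0,"wy":0,"wz":0,"dx":0,"dy":0,"dz":0,"gripper":1},{"wx":0,"wy":0,"wz":0,"dx":0,"dy":0,"dz":0,"gripper":1},{"wx":0,"wy":0,"wz":0,"dx":0,"dy":0,"dz":0,"gripper":1},{"wx":0,"wy":0,"wz":0,"dx":0,"dy":0,"dz":0,"gripper":1}]' >/dev/null; 
python3 g.py .5384 -.3762 .02
```

```text
t 25.52 pos [ 0.5388 -0.3784  0.031 ] gap 0.0855 F [ 0.4 -0.2 -0.2] ff 0.0 q6 -0.73
shift [ 0.009 -0.002  0.044] turn [0.0006 0.0007 0.0002]
```

```bash

python3 -m jog '[{"wx":0,"wy":0,"wz":0,"dx":0.008,"dy":-0.002,"dz":0.042,"gripper":1},{"wx":0,"wy":0,"wz":0,"dx":0.008,"dy":-0.002,"dz":0.042,"gripper":1},{"wx":0,"wy":0,"wz":0,"dx":0.008,"dy":-0.002,"dz":0.042,"gripper":1},{"wx":0,"wy":0,"wz":0,"dx":0.008,"dy":-0.002,"dz":0.042,"gripper":1}]' >/dev/null; python3 g.py .5384 -.3762 .02
for i in 1 2; do python3 -m jog '[{"wx":0,"wy":0,"wz":0,"dx":0,"dy":0,"dz":0,"gripper":-1},{"wx":0,"wy":0,"wz":0,"dx":0,"dy":0,"dz":0,"gripper":-1},{"wx":0,"wy":0,"wz":0,"dx":0,"dy":0,"dz":0,"gripper":-1},{"wx":0,"wy":0,"wz":0,"dx":0,"dy":0,"dz":0,"gripper":-1},{"wx":0,"wy":0,"wz":0,"dx":0,"dy":0,"dz":0,"gripper":-1}]' 25 >/dev/null; done; python3 g.py
python3 -m jog '[{"wx":0,"wy":0,"wz":0,"dx":0,"dy":0,"dz":-0.05,"gripper":-1},{"wx":0,"wy":0,"wz":0,"dx":0,"dy":0,"dz":-0.17,"gripper":-1},{"wx":0,"wy":0,"wz":0,"dx":0,"dy":0,"dz":-0.3,"gripper":-1},{"wx":0,"wy":0,"wz":0,"dx":0,"dy":0,"dz":-0.42,"gripper":-1},{"wx":0,"wy":0,"wz":0,"dx":0,"dy":0,"dz":-0.5,"gripper":-1}]' >/dev/null; python3 g.py
python3 -m jog '[{"wx":0,"wy":0,"wz":0,"dx":0.06,"dy":0.012,"dz":0,"gripper":-1},{"wx":0,"wy":0,"wz":0,"dx":0.18,"dy":0.036,"dz":0,"gripper":-1},{"wx":0,"wy":0,"wz":0,"dx":0.32,"dy":0.064,"dz":0,"gripper":-1},{"wx":0,"wy":0,"wz":0,"dx":0.46,"dy":0.092,"dz":0,"gripper":-1},{"wx":0,"wy":0,"wz":0,"dx":0.6,"dy":0.12,"dz":0,"gripper":-1}]' >/dev/null
python3 -m jog '[{"wx":0,"wy":0,"wz":0,"dx":0.14,"dy":0.028,"dz":0,"gripper":-1},{"wx":0,"wy":0,"wz":0,"dx":0.28,"dy":0.056,"dz":0,"gripper":-1},{"wx":0,"wy":0,"wz":0,"dx":0.42,"dy":0.084,"dz":0,"gripper":-1},{"wx":0,"wy":0,"wz":0,"dx":0.56,"dy":0.112,"dz":0,"gripper":-1},{"wx":0,"wy":0,"wz":0,"dx":0.7,"dy":0.14,"dz":0,"gripper":-1}]' >/dev/null; python3 g.py .639 .114 .14
```

```text
t 25.85 pos [ 0.537  -0.3754  0.0181] gap 0.0854 F [-0.3 -0.5 -0.1] ff 0.0 q6 -0.72
shift [-0.003  0.006 -0.007] turn [-0.0003 -0.0002  0.0001]
t 26.68 pos [ 0.5376 -0.3759  0.019 ] gap 0.0432 F [ 0.7 -0.3  2.3] ff 26.0 q6 -0.72
t 27.1 pos [ 0.538  -0.3761  0.1476] gap 0.0433 F [ 0.  -0.6 -0.2] ff 25.8 q6 -0.72
t 27.93 pos [ 0.6007 -0.0477  0.1419] gap 0.0436 F [ 0.8  0.4 -0.9] ff 25.8 q6 -0.2
shift [0.647 0.154 0.007] turn [-0.0011 -0.0003  0.0003]
```

```bash

python3 -m jog '[{"wx":0,"wy":0,"wz":0,"dx":0.14,"dy":0.03,"dz":0,"gripper":-1},{"wx":0,"wy":0,"wz":0,"dx":0.28,"dy":0.065,"dz":0,"gripper":-1},{"wx":0,"wy":0,"wz":0,"dx":0.42,"dy":0.1,"dz":0,"gripper":-1},{"wx":0,"wy":0,"wz":0,"dx":0.54,"dy":0.13,"dz":0,"gripper":-1},{"wx":0,"wy":0,"wz":0,"dx":0.63,"dy":0.15,"dz":0,"gripper":-1}]' >/dev/null
python3 -m jog '[{"wx":0,"wy":0,"wz":0,"dx":0,"dy":0,"dz":0,"gripper":-1},{"wx":0,"wy":0,"wz":0,"dx":0,"dy":0,"dz":0,"gripper":-1},{"wx":0,"wy":0,"wz":0,"dx":0,"dy":0,"dz":0,"gripper":-1},{"wx":0,"wy":0,"wz":0,"dx":0,"dy":0,"dz":0,"gripper":-1},{"wx":0,"wy":0,"wz":0,"dx":0,"dy":0,"dz":0,"gripper":-1}]' >/dev/null;  python3 g.py .639 .114 .023
```

```text
t 28.77 pos [0.6392 0.1059 0.1432] gap 0.0435 F [-0.2 -1.  -1.5] ff 25.9 q6 0.05
shift [ 0.033 -0.     0.481] turn [-0.0004  0.0001 -0.0003]
```

```bash

python3 -m jog '[{"wx":0,"wy":0,"wz":0,"dx":0.033,"dy":0,"dz":0.04,"gripper":-1},{"wx":0,"wy":0,"wz":0,"dx":0.033,"dy":0,"dz":0.12,"gripper":-1},{"wx":0,"wy":0,"wz":0,"dx":0.033,"dy":0,"dz":0.22,"gripper":-1},{"wx":0,"wy":0,"wz":0,"dx":0.033,"dy":0,"dz":0.28,"gripper":-1},{"wx":0,"wy":0,"wz":0,"dx":0.033,"dy":0,"dz":0.3,"gripper":-1}]' >/dev/null
python3 -m jog '[{"wx":0,"wy":0,"wz":0,"dx":0,"dy":0,"dz":0,"gripper":-1},{"wx":0,"wy":0,"wz":0,"dx":0,"dy":0,"dz":0,"gripper":-1},{"wx":0,"wy":0,"wz":0,"dx":0,"dy":0,"dz":0,"gripper":-1},{"wx":0,"wy":0,"wz":0,"dx":0,"dy":0,"dz":0,"gripper":-1},{"wx":0,"wy":0,"wz":0,"dx":0,"dy":0,"dz":0,"gripper":-1}]' >/dev/null;  python3 g.py .639 .114 .023; python3 look.py .639 .114 .1 .16 5 22 60 255
```

```text
t 29.6 pos [0.6407 0.1152 0.0702] gap 0.0433 F [ 0.3  0.2 -0.6] ff 25.9 q6 0.06
shift [-0.005 -0.007  0.189] turn [ 0.0007 -0.0001  0.0001]
side 192 lo [0.617 0.109 0.1  ] hi [0.665 0.14  0.151] top95 0.1348 topmean [0.6412 0.1222 0.134 ]
top 7 lo [0.601 0.097 0.131] hi [0.613 0.111 0.157] top95 0.1552 topmean [0.6124 0.1005 0.1538]
```

```bash

python3 -m jog '[{"wx":0,"wy":0,"wz":0,"dx":-0.005,"dy":-0.008,"dz":0.06,"gripper":-1},{"wx":0,"wy":0,"wz":0,"dx":-0.005,"dy":-0.008,"dz":0.12,"gripper":-1},{"wx":0,"wy":0,"wz":0,"dx":-0.005,"dy":-0.008,"dz":0.15,"gripper":-1},{"wx":0,"wy":0,"wz":0,"dx":-0.005,"dy":-0.008,"dz":0.16,"gripper":-1},{"wx":0,"wy":0,"wz":0,"dx":-0.005,"dy":-0.008,"dz":0.16,"gripper":-1}]' >/dev/null
python3 -m jog '[{"wx":0,"wy":0,"wz":0,"dx":0,"dy":0,"dz":0,"gripper":-1},{"wx":0,"wy":0,"wz":0,"dx":0,"dy":0,"dz":0,"gripper":-1},{"wx":0,"wy":0,"wz":0,"dx":0,"dy":0,"dz":0,"gripper":-1},{"wx":0,"wy":0,"wz":0,"dx":0,"dy":0,"dz":0,"gripper":-1}]' >/dev/null;  python3 g.py .639 .114 .023
for i in 1 2 3; do python3 -m jog '[{"wx":0,"wy":0,"wz":0,"dx":0,"dy":0,"dz":0.007,"gripper":-1},{"wx":0,"wy":0,"wz":0,"dx":0,"dy":0,"dz":0.007,"gripper":-1},{"wx":0,"wy":0,"wz":0,"dx":0,"dy":0,"dz":0.007,"gripper":-1}]' >/dev/null; python3 g.py .639 .114 .023; done
```

```text
t 30.45 pos [0.6382 0.1139 0.0294] gap 0.0433 F [ 0.5 -1.3 -1. ] ff 25.9 q6 0.06
shift [0.    0.003 0.026] turn [ 0.0003 -0.      0.0001]
t 30.7 pos [0.6375 0.1139 0.0268] gap 0.0433 F [-0.2  0.3 -1.7] ff 25.9 q6 0.06
shift [0.    0.006 0.015] turn [-0.0002  0.      0.0001]
t 30.95 pos [0.6374 0.1139 0.0249] gap 0.0432 F [ 0.2 -0.7 -1.2] ff 25.9 q6 0.06
shift [0.    0.006 0.007] turn [-0.0002  0.      0.0001]
t 31.2 pos [0.6375 0.1139 0.0232] gap 0.0434 F [ 0.4  0.6 -1. ] ff 26.0 q6 0.06
shift [0.    0.006 0.001] turn [-0.0002  0.      0.0002]
```

```bash

for i in 1 2; do python3 -m jog '[{"wx":0,"wy":0,"wz":0,"dx":0,"dy":0,"dz":0.004,"gripper":-1},{"wx":0,"wy":0,"wz":0,"dx":0,"dy":0,"dz":0.004,"gripper":-1},{"wx":0,"wy":0,"wz":0,"dx":0,"dy":0,"dz":0.004,"gripper":-1}]' >/dev/null; python3 g.py; done
```

```text
t 31.45 pos [0.6378 0.114  0.023 ] gap 0.0435 F [-1.   0.5  3.6] ff 26.2 q6 0.06
t 31.7 pos [0.6379 0.114  0.023 ] gap 0.0436 F [-5.  -0.3  8.1] ff 26.7 q6 0.06
```

```bash

python3 -m jog '[{"wx":0,"wy":0,"wz":0,"dx":0,"dy":0,"dz":0,"gripper":1},{"wx":0,"wy":0,"wz":0,"dx":0,"dy":0,"dz":0,"gripper":1},{"wx":0,"wy":0,"wz":0,"dx":0,"dy":0,"dz":0,"gripper":1},{"wx":0,"wy":0,"wz":0,"dx":0,"dy":0,"dz":0,"gripper":1},{"wx":0,"wy":0,"wz":0,"dx":0,"dy":0,"dz":0,"gripper":1}]' >/dev/null; python3 g.py
python3 -m jog '[{"wx":0,"wy":0,"wz":0,"dx":0,"dy":0,"dz":-0.08,"gripper":1},{"wx":0,"wy":0,"wz":0,"dx":0,"dy":0,"dz":-0.2,"gripper":1},{"wx":0,"wy":0,"wz":0,"dx":0,"dy":0,"dz":-0.32,"gripper":1},{"wx":0,"wy":0,"wz":0,"dx":0,"dy":0,"dz":-0.4,"gripper":1},{"wx":0,"wy":0,"wz":0,"dx":0,"dy":0,"dz":-0.42,"gripper":1}]' >/dev/null; 
python3 -m jog '[{"wx":0,"wy":0,"wz":0,"dx":0.02,"dy":-0.12,"dz":0,"gripper":1},{"wx":0,"wy":0,"wz":0,"dx":0.04,"dy":-0.28,"dz":0,"gripper":1},{"wx":0,"wy":0,"wz":0,"dx":0.06,"dy":-0.44,"dz":0,"gripper":1},{"wx":0,"wy":0,"wz":0,"dx":0.08,"dy":-0.6,"dz":0,"gripper":1},{"wx":0,"wy":0,"wz":0,"dx":0.09,"dy":-0.75,"dz":0,"gripper":1}]' >/dev/null
python3 -m jog '[{"wx":0,"wy":0,"wz":0,"dx":0,"dy":0,"dz":0,"gripper":1},{"wx":0,"wy":0,"wz":0,"dx":0,"dy":0,"dz":0,"gripper":1},{"wx":0,"wy":0,"wz":0,"dx":0,"dy":0,"dz":0,"gripper":1},{"wx":0,"wy":0,"wz":0,"dx":0,"dy":0,"dz":0,"gripper":1},{"wx":0,"wy":0,"wz":0,"dx":0,"dy":0,"dz":0,"gripper":1}]' >/dev/null; 
python3 g.py .4425 .1368 .02; python3 - <<'E'
from bench import r
from h import *
d=r.get_image("top");caps(d)
E
```

```text
t 32.12 pos [0.6375 0.1139 0.0209] gap 0.0858 F [-0.3 -0.7 -0.1] ff 0.0 q6 0.06
t 33.37 pos [0.4516 0.1362 0.1268] gap 0.0854 F [ 0.  -0.8 -0.1] ff 0.0 q6 0.14
shift [ 0.002 -0.037  0.427] turn [ 0.0001 -0.     -0.0001]
(np.float64(341.2), np.float64(163.5)) top 0.0819 n 79 xy [ 0.6351 -0.1798] rgb [43 41 32]
(np.float64(222.5), np.float64(165.5)) top 0.0896 n 110 xy [0.6367 0.1116] rgb [182 132  75]
(np.float64(369.4), np.float64(165.5)) top 0.0896 n 117 xy [ 0.6272 -0.2476] rgb [ 40  77 138]
(np.float64(195.6), np.float64(170.1)) top 0.0807 n 84 xy [0.6285 0.1789] rgb [192  27  22]
(np.float64(111.0), np.float64(210.7)) top 0.0775 n 91 xy [0.5343 0.3876] rgb [  8 134   8]
(np.float64(264.4), np.float64(237.5)) top 0.0863 n 108 xy [0.4586 0.014 ] rgb [191 145  89]
```

Amber is placed, about 3 mm off centre. Teal is next.

```bash

python3 -m jog '[{"wx":0,"wy":0,"wz":0,"dx":0.002,"dy":-0.037,"dz":0.03,"gripper":1},{"wx":0,"wy":0,"wz":0,"dx":0.002,"dy":-0.037,"dz":0.15,"gripper":1},{"wx":0,"wy":0,"wz":0,"dx":0.002,"dy":-0.037,"dz":0.27,"gripper":1},{"wx":0,"wy":0,"wz":0,"dx":0.002,"dy":-0.037,"dz":0.36,"gripper":1},{"wx":0,"wy":0,"wz":0,"dx":0.002,"dy":-0.037,"dz":0.39,"gripper":1}]' >/dev/null
python3 -m jog '[{"wx":0,"wy":0,"wz":0,"dx":0,"dy":0,"dz":0,"gripper":1},{"wx":0,"wy":0,"wz":0,"dx":0,"dy":0,"dz":0,"gripper":1},{"wx":0,"wy":0,"wz":0,"dx":0,"dy":0,"dz":0,"gripper":1},{"wx":0,"wy":0,"wz":0,"dx":0,"dy":0,"dz":0,"gripper":1},{"wx":0,"wy":0,"wz":0,"dx":0,"dy":0,"dz":0,"gripper":1}]' >/dev/null; 
python3 g.py .4425 .1368 .02
```

```text
t 34.25 pos [0.4422 0.137  0.0306] gap 0.0852 F [ 0.5 -1.   0.4] ff 0.0 q6 0.14
shift [-0.001  0.001  0.042] turn [ 0.0009 -0.0001  0.0001]
```

```bash

python3 -m jog '[{"wx":0,"wy":0,"wz":0,"dx":0,"dy":0,"dz":0.042,"gripper":1},{"wx":0,"wy":0,"wz":0,"dx":0,"dy":0,"dz":0.042,"gripper":1},{"wx":0,"wy":0,"wz":0,"dx":0,"dy":0,"dz":0.042,"gripper":1},{"wx":0,"wy":0,"wz":0,"dx":0,"dy":0,"dz":0.042,"gripper":1}]' >/dev/null; python3 g.py .4425 .1368 .02
for i in 1 2; do python3 -m jog '[{"wx":0,"wy":0,"wz":0,"dx":0,"dy":0,"dz":0,"gripper":-1},{"wx":0,"wy":0,"wz":0,"dx":0,"dy":0,"dz":0,"gripper":-1},{"wx":0,"wy":0,"wz":0,"dx":0,"dy":0,"dz":0,"gripper":-1},{"wx":0,"wy":0,"wz":0,"dx":0,"dy":0,"dz":0,"gripper":-1},{"wx":0,"wy":0,"wz":0,"dx":0,"dy":0,"dz":0,"gripper":-1}]' 25 >/dev/null; done; python3 g.py
python3 -m jog '[{"wx":0,"wy":0,"wz":0,"dx":0,"dy":0,"dz":-0.05,"gripper":-1},{"wx":0,"wy":0,"wz":0,"dx":0,"dy":0,"dz":-0.17,"gripper":-1},{"wx":0,"wy":0,"wz":0,"dx":0,"dy":0,"dz":-0.3,"gripper":-1},{"wx":0,"wy":0,"wz":0,"dx":0,"dy":0,"dz":-0.42,"gripper":-1},{"wx":0,"wy":0,"wz":0,"dx":0,"dy":0,"dz":-0.5,"gripper":-1}]' >/dev/null; python3 g.py
python3 -m jog '[{"wx":0,"wy":0,"wz":0,"dx":0.04,"dy":0.06,"dz":0,"gripper":-1},{"wx":0,"wy":0,"wz":0,"dx":0.11,"dy":0.18,"dz":0,"gripper":-1},{"wx":0,"wy":0,"wz":0,"dx":0.19,"dy":0.31,"dz":0,"gripper":-1},{"wx":0,"wy":0,"wz":0,"dx":0.27,"dy":0.44,"dz":0,"gripper":-1},{"wx":0,"wy":0,"wz":0,"dx":0.34,"dy":0.55,"dz":0,"gripper":-1}]' >/dev/null
python3 -m jog '[{"wx":0,"wy":0,"wz":0,"dx":0.05,"dy":0.08,"dz":0,"gripper":-1},{"wx":0,"wy":0,"wz":0,"dx":0.088,"dy":0.148,"dz":0,"gripper":-1},{"wx":0,"wy":0,"wz":0,"dx":0.088,"dy":0.148,"dz":0,"gripper":-1},{"wx":0,"wy":0,"wz":0,"dx":0.088,"dy":0.148,"dz":0,"gripper":-1},{"wx":0,"wy":0,"wz":0,"dx":0.088,"dy":0.148,"dz":0,"gripper":-1}]' >/dev/null
python3 -m jog '[{"wx":0,"wy":0,"wz":0,"dx":0,"dy":0,"dz":0,"gripper":-1},{"wx":0,"wy":0,"wz":0,"dx":0,"dy":0,"dz":0,"gripper":-1},{"wx":0,"wy":0,"wz":0,"dx":0,"dy":0,"dz":0,"gripper":-1},{"wx":0,"wy":0,"wz":0,"dx":0,"dy":0,"dz":0,"gripper":-1}]' >/dev/null; python3 g.py .617 .244 .023
```

```text
t 34.58 pos [0.4405 0.1368 0.0181] gap 0.0853 F [-0.  -1.  -0.5] ff 0.0 q6 0.14
shift [-0.     0.008 -0.008] turn [-0.0003  0.      0.0002]
t 35.42 pos [0.4413 0.1369 0.0188] gap 0.0432 F [0.5 0.4 3.6] ff 25.9 q6 0.14
t 35.83 pos [0.4411 0.1369 0.1455] gap 0.043 F [-0.7  0.1 -1.7] ff 26.0 q6 0.14
t 37.0 pos [0.615  0.2436 0.1436] gap 0.0436 F [-0.3 -0.  -2.8] ff 26.3 q6 0.26
shift [0.001 0.008 0.483] turn [-0.     -0.      0.0001]
```

```bash

python3 -m jog '[{"wx":0,"wy":0,"wz":0,"dx":0,"dy":0.006,"dz":0.04,"gripper":-1},{"wx":0,"wy":0,"wz":0,"dx":0,"dy":0.006,"dz":0.12,"gripper":-1},{"wx":0,"wy":0,"wz":0,"dx":0,"dy":0.006,"dz":0.22,"gripper":-1},{"wx":0,"wy":0,"wz":0,"dx":0,"dy":0.006,"dz":0.28,"gripper":-1},{"wx":0,"wy":0,"wz":0,"dx":0,"dy":0.006,"dz":0.3,"gripper":-1}]' >/dev/null
python3 -m jog '[{"wx":0,"wy":0,"wz":0,"dx":0,"dy":0,"dz":0,"gripper":-1},{"wx":0,"wy":0,"wz":0,"dx":0,"dy":0,"dz":0,"gripper":-1},{"wx":0,"wy":0,"wz":0,"dx":0,"dy":0,"dz":0,"gripper":-1},{"wx":0,"wy":0,"wz":0,"dx":0,"dy":0,"dz":0,"gripper":-1},{"wx":0,"wy":0,"wz":0,"dx":0,"dy":0,"dz":0,"gripper":-1}]' >/dev/null;  python3 g.py .617 .244 .023
python3 -m jog '[{"wx":0,"wy":0,"wz":0,"dx":0,"dy":0,"dz":0.06,"gripper":-1},{"wx":0,"wy":0,"wz":0,"dx":0,"dy":0,"dz":0.12,"gripper":-1},{"wx":0,"wy":0,"wz":0,"dx":0,"dy":0,"dz":0.14,"gripper":-1},{"wx":0,"wy":0,"wz":0,"dx":0,"dy":0,"dz":0.15,"gripper":-1},{"wx":0,"wy":0,"wz":0,"dx":0,"dy":0,"dz":0.15,"gripper":-1}]' >/dev/null
python3 -m jog '[{"wx":0,"wy":0,"wz":0,"dx":0,"dy":0,"dz":0,"gripper":-1},{"wx":0,"wy":0,"wz":0,"dx":0,"dy":0,"dz":0,"gripper":-1},{"wx":0,"wy":0,"wz":0,"dx":0,"dy":0,"dz":0,"gripper":-1},{"wx":0,"wy":0,"wz":0,"dx":0,"dy":0,"dz":0,"gripper":-1},{"wx":0,"wy":0,"wz":0,"dx":0,"dy":0,"dz":0,"gripper":-1}]' >/dev/null;  python3 g.py .617 .244 .023
```

```text
t 37.83 pos [0.6178 0.2442 0.07  ] gap 0.0434 F [ 0.1 -0.1 -1. ] ff 26.3 q6 0.26
shift [-0.001 -0.004  0.188] turn [ 0.0007 -0.0002  0.0002]
t 38.67 pos [0.6172 0.244  0.0314] gap 0.0433 F [-0.6 -1.7 -1.8] ff 26.3 q6 0.26
shift [-0.    -0.001  0.034] turn [ 0.0002 -0.0001  0.0002]
```

```bash

for i in 1 2 3 4 5; do python3 -m jog '[{"wx":0,"wy":0,"wz":0,"dx":0,"dy":0,"dz":0.007,"gripper":-1},{"wx":0,"wy":0,"wz":0,"dx":0,"dy":0,"dz":0.007,"gripper":-1},{"wx":0,"wy":0,"wz":0,"dx":0,"dy":0,"dz":0.007,"gripper":-1}]' >/dev/null; python3 g.py; done
```

```text
t 38.92 pos [0.6167 0.2439 0.029 ] gap 0.0431 F [ 0.  -0.2 -2.1] ff 26.3 q6 0.26
t 39.17 pos [0.6166 0.2439 0.0271] gap 0.0431 F [-0.3 -0.6 -2.5] ff 26.3 q6 0.26
t 39.42 pos [0.6167 0.2439 0.0254] gap 0.0433 F [ 0.4 -0.4 -1.4] ff 26.3 q6 0.26
t 39.67 pos [0.6167 0.2439 0.0237] gap 0.0434 F [ 1.3  0.4 -1.4] ff 26.3 q6 0.26
t 39.92 pos [0.6172 0.244  0.0229] gap 0.0433 F [-1.5 -0.7  2. ] ff 26.5 q6 0.26
```

Seated. I'll release, rise well clear and do a final check.

```bash

python3 -m jog '[{"wx":0,"wy":0,"wz":0,"dx":0,"dy":0,"dz":0,"gripper":1},{"wx":0,"wy":0,"wz":0,"dx":0,"dy":0,"dz":0,"gripper":1},{"wx":0,"wy":0,"wz":0,"dx":0,"dy":0,"dz":0,"gripper":1},{"wx":0,"wy":0,"wz":0,"dx":0,"dy":0,"dz":0,"gripper":1},{"wx":0,"wy":0,"wz":0,"dx":0,"dy":0,"dz":0,"gripper":1}]' >/dev/null; python3 g.py
python3 -m jog '[{"wx":0,"wy":0,"wz":0,"dx":0,"dy":0,"dz":-0.08,"gripper":1},{"wx":0,"wy":0,"wz":0,"dx":0,"dy":0,"dz":-0.2,"gripper":1},{"wx":0,"wy":0,"wz":0,"dx":0,"dy":0,"dz":-0.32,"gripper":1},{"wx":0,"wy":0,"wz":0,"dx":0,"dy":0,"dz":-0.44,"gripper":1},{"wx":0,"wy":0,"wz":0,"dx":0,"dy":0,"dz":-0.56,"gripper":1}]' >/dev/null; 
python3 -m jog '[{"wx":0,"wy":0,"wz":0,"dx":0,"dy":-0.12,"dz":0,"gripper":1},{"wx":0,"wy":0,"wz":0,"dx":0,"dy":-0.28,"dz":0,"gripper":1},{"wx":0,"wy":0,"wz":0,"dx":0,"dy":-0.44,"dz":0,"gripper":1},{"wx":0,"wy":0,"wz":0,"dx":0,"dy":-0.6,"dz":0,"gripper":1},{"wx":0,"wy":0,"wz":0,"dx":0,"dy":-0.7,"dz":0,"gripper":1}]' >/dev/null
python3 -m jog '[{"wx":0,"wy":0,"wz":0,"dx":0,"dy":0,"dz":0,"gripper":1},{"wx":0,"wy":0,"wz":0,"dx":0,"dy":0,"dz":0,"gripper":1},{"wx":0,"wy":0,"wz":0,"dx":0,"dy":0,"dz":0,"gripper":1},{"wx":0,"wy":0,"wz":0,"dx":0,"dy":0,"dz":0,"gripper":1},{"wx":0,"wy":0,"wz":0,"dx":0,"dy":0,"dz":0,"gripper":1}]' >/dev/null; 
python3 g.py; python3 - <<'E'
from bench import r
from h import *
d=r.get_image("top");T=trays(d);caps(d)
for n,(c,e) in T.items(): print(n,[(c+k*e*.066).round(4) for k in(-1,0,1)])
cv2.imwrite("pics/side9.png",r.get_image("side")["color"][:,:,::-1])
E
```

```text
t 40.33 pos [0.6168 0.2439 0.022 ] gap 0.0854 F [-0.8 -0.5 -0.6] ff 0.0 q6 0.26
t 41.58 pos [0.4429 0.2438 0.1624] gap 0.0854 F [-0.2  0.1  0.5] ff 0.0 q6 0.36
blue [0.6281 0.179 ] [0.0711 0.2018] yaw(y axis) 0.1658
yellow [ 0.6357 -0.1813] [0.2042 0.0732] yaw(y axis) -0.096
(np.float64(341.2), np.float64(163.7)) top 0.0816 n 83 xy [ 0.6347 -0.1797] rgb [43 42 32]
(np.float64(222.4), np.float64(165.4)) top 0.0898 n 107 xy [0.637  0.1118] rgb [186 135  77]
(np.float64(369.5), np.float64(165.5)) top 0.0898 n 119 xy [ 0.6272 -0.2478] rgb [ 42  79 139]
(np.float64(195.5), np.float64(170.1)) top 0.081 n 82 xy [0.6285 0.179 ] rgb [196  28  23]
(np.float64(168.5), np.float64(175.4)) top 0.0897 n 110 xy [0.6159 0.2436] rgb [179 132  73]
(np.float64(110.9), np.float64(210.7)) top 0.0769 n 87 xy [0.5345 0.3881] rgb [  9 139   9]
(np.float64(264.4), np.float64(237.4)) top 0.0859 n 108 xy [0.4586 0.0141] rgb [194 148  91]
blue [array([0.6389, 0.1139]), array([0.6281, 0.179 ]), array([0.6172, 0.2441])]
yellow [array([ 0.6293, -0.247 ]), array([ 0.6357, -0.1813]), array([ 0.642 , -0.1156])]
```

View pics/side9.png

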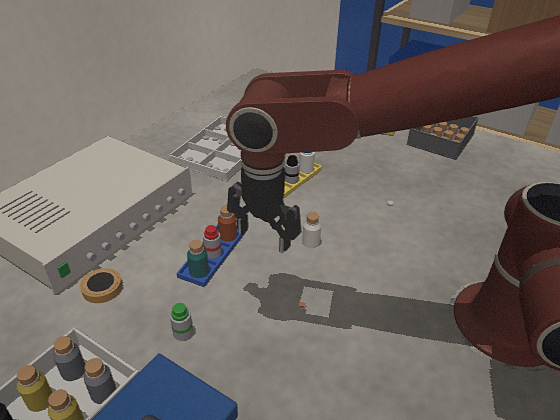

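The view shows the blue tray holding teal (198,260), red (211,240) and amber (227,222). The yellow tray holds the black cell (291,167) and the white bottle (307,160). All are upright, within about 3 mm of their pocket centres, and the pale jar and green cell haven't moved.

```bash
python3 -c "
from bench import r
print(r.finish_job())"
```

```text
the job is handed in; nothing more can be done
None
```

Both kits are made up and handed in at about 42 s of the 131 s allowed: all five things stand upright within about 3 mm of their pocket centres, and the whitish jar and green-capped cell are where they started; the judge's result was not shown.

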